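# Clear the miniature painter's bench

### The job

Tidy the painting bench: put the squat jar in the larger square bin, the slim bottle in the small square bin, and the figure on its cork on the round stand, each standing upright. Lay the two cork wedges flat in the low oblong tray, side by side and head to tail with their sloping sides facing each other, so that together they make a rectangle squared up with the tray. The paint on the corked figure is wet, so never tip it over, and leave the little grey figure that stands by itself among the trays where it is.

Things in the scene. Friction and masses are not known exactly. Their poses are not given: they have to be found in the camera images.
- wedge_a: One dark cork wedge, flat on its side, any yaw, 30 mm tall, 50 g. From above a right-angled trapezium: parallel ends 64 apart, 34 and 12 wide (gripped end to end). Origin: underside, centre of its 64 x 34 bounding rectangle. Wide end at x -32, narrow end at x +32; straight side at y -17, sloping side from y +17 (wide end) to y -5 (narrow end); z up.
- wedge_b: The other, identical dark cork wedge, flat on its side, any yaw, 30 mm tall, 50 g. From above a right-angled trapezium: parallel ends 64 apart, 34 and 12 wide (gripped end to end). Origin: underside, centre of its 64 x 34 bounding rectangle. Wide end at x -32, narrow end at x +32; straight side at y -17, sloping side from y +17 (wide end) to y -5 (narrow end); z up.
- jar: Squat round paint jar, grey with a white lid, diameter 40, height 50, straight sides, upright, about 70 g. Origin: centre of its underside, z up. It stands on the open bench.
- bottle: Slim round dropper bottle, grey with a narrow white nozzle, upright, about 40 g: body diameter 26 up to 48 high, nozzle above it to 72 (diameter 12 or so). Origin: centre of its underside, z up. It stands alone on the open bench (the rows of coloured bottles in the rack at the back are fixed scenery).
- mini: Painter's cork with a grey model figure on top, about 50 g: upright cork cylinder of diameter 34, 42 high (grip it here), with a black disc of diameter 25 and a thin figure above it, up to 72 high in all. Origin: centre of the cork's underside, z up.
- wedge_tray: Fixed open white plastic tray, oblong and lowest of the targets: inside 82 (x) by 64 (y) mm, walls 4 thick, floor 4 and rim 9 above the bench. Origin: centre of its underside, on the bench; x, y along its sides. The wedges head to tail make 64 along x by 46 along y, with a little room around; pointing the same way they do not fit flat.
- jar_bin: Fixed larger square white plastic bin: inside 62 x 62, walls 4 thick, floor 4 above the bench, rim 22 above the bench. Origin: centre of its underside, on the bench; x, y along its sides.
- bottle_bin: Fixed small square white plastic bin: inside 44 x 44, walls 4 thick, floor 4 above the bench, rim 22 above the bench. Origin: centre of its underside, on the bench; x, y along its sides.
- stand: Fixed round white plastic drying stand: a dish of outer diameter 68, inside diameter 60, floor 4 above the bench, rim 11 above the bench. Origin: centre of its underside, on the bench.
- sentry: Small loose grey model figure on a black disc of diameter 25, 29 high, about 20 g, standing directly on the bench between the trays. To be left alone. Origin: centre of its underside.
Mind the look-alikes: they are no part of the job. What is shaped like the stand but orange or red is not meant.

How it is judged (in metres and radians):
At the end, for the whole second after the job is handed in: Jar (within 18 mm), bottle (17) and corked figure (17) on the floors of their own places, upright to 0.12 rad; wedges flat in the tray within 12 mm in x and 20 in y of its centre, along its x to 0.2 rad, each more than 4 mm on the other's sloping side; floors met to 2.5 mm; all at rest (x of wedge_a in the frame of wedge_tray between -0.012 and 0.012 m and y of wedge_a in the frame of wedge_tray between -0.02 and 0.02 m and z of each of wedge_a, wedge_b in the frame of wedge_tray below 0.0065 m and angle between each of wedge_a, wedge_b's own z axis and vertical below 0.06 rad and angle between the x axis of each of wedge_a, wedge_b and the x axis of wedge_tray, either way round below 0.2 rad and linear speed of each of wedge_a, wedge_b, jar, bottle, mini below 0.02 m/s and angular speed of each of wedge_a, wedge_b, jar, bottle, mini below 0.2 rad/s and x of wedge_b in the frame of wedge_tray between -0.012 and 0.012 m and y of wedge_b in the frame of wedge_tray between -0.02 and 0.02 m and y of wedge_a in the frame of wedge_b above 0.004 m and y of wedge_b in the frame of wedge_a above 0.004 m and horizontal distance between jar and jar_bin below 0.018 m and z of jar in the frame of jar_bin below 0.0065 m and angle between each of jar, bottle, mini's own z axis and vertical below 0.12 rad and horizontal distance between bottle and bottle_bin below 0.017 m and z of bottle in the frame of bottle_bin below 0.0065 m and horizontal distance between mini and stand below 0.017 m and z of mini in the frame of stand below 0.0065 m); the robot touches nothing.
It fails at once if the wet figure on its cork is tipped over (more than 0.6 rad) (angle between mini's own z axis and vertical above 0.6 rad).
It fails at once if the small grey figure among the trays is moved more than 15 mm or knocked over (distance of sentry from where it was at the start of the episode above 0.015 m or angle between sentry's own z axis and vertical above 0.4 rad).
It also fails if it takes over 128 s, if anything falls off the work surface, if the arm or the gripper's body presses on something with over 40 N, if the wrist force passes 120 N, or if a joint passes its speed limit or range.

### The arm

A 6-joint arm with a two-finger parallel gripper is mounted at the origin on the work surface. World frame = base frame: x ahead of the robot, y to its left, z up, the work surface at z = 0. Lengths are in m, angles in degrees, forces in N, time in s.
With the tool pointing down it reaches from about 0.35 to 0.875 m from the base axis. Payload 4.2 kg.
Tool frame: the origin (TCP) lies between the finger pads; the fingertips stand 17 mm ahead of it and the grasp point (between the pads) lies 2 mm behind it; z points along the fingers, y is the line along which they close (so a half turn about z gives the same grasp; the last joint's range is limited). The gripper opens to 87 mm and grips with 3 to 60 N. Pads are 19 mm wide; open, the fingers measure 117 mm over their backs; the gripper's body (75 mm by 190 mm) begins 51 mm behind the grasp point.
Start: joints at [-54.683, 22.042, 0.453, 0, -68.411, -14.817], TCP at [0.219, -0.585, 0.208] pointing down, gripper open.
Joint ranges: [-179.83, 179.83], [-69.29, 118.12], [-61.27, 80.66], [-181.25, 117.63], [-171.15, -9.14], [-177.46, 177.46]. Speed limits (degrees/s): [159.86, 159.86, 180, 180, 180, 180].

### API

Orientations are given as a 3x3 rotation matrix whose columns are the frame's x, y, z axes.
In Python, from station import r gives the robot as it stands.
- The arm moves only by the tool servo_tool, never from a script. Its argument "targets" is a list of rows, each a list of 5 numbers: the shift along the world's x, y, z in units of 30 mm (1.0 is 30 mm), then the turn about the world's z in rad, then the finger opening in mm, from 0 to 87. In form: [[x, y, z, turn, gripper], ...]. A call has exactly 5 rows; each row is the pose to reach, as a shift and turn from the pose commanded when the call began; what a row does not reach only later rows make up. A row lasts 1/12 s, in which the tool goes at most 41.7 mm and 7.16 degrees, less where a joint would pass 70% of its speed; a pose out of reach is approached as far as the arm can. A call with a gripper value outside its range is refused whole. The fingers move at their own pace and stop on an object; the grip force is fixed at half the most. Time passes only in rows, so rows that repeat a pose let the fingers close, or fill a call up. It gives the time, the measured TCP pose, the force, the opening and the grip force at its end, in the units of the state.
- r.sense(): the state, without advancing time (a new reading comes with each control period).
- r.capture(name): name is "side" or "top"; returns a dict with "pixels" (400x640x3 uint8, red, green, blue), "fx", "fy", "cx", "cy" (pixels), "world_from_camera" (4x4, takes a point from camera to world coordinates). Camera axes: x right, y down, z forward; pixel columns grow to the right and rows downward; lengths in m; the calibration is good to about 2 mm. A picture is of the moment at which its call begins. There is no depth.
- r.finish_job(): hands the job in; it is judged then, once.
The state is a dict: "time_s": time; "joints": joint angles; "joint_velocities": joint speeds; "effort": joint torques, N m; "tcp_pos": TCP position; "ee_rot": TCP orientation; "wrist_force": force on the tool from outside, world axes, zero at the start; "moment": the same for the moment, N m; "gripper_width": opening from 0.0 (shut) to 1.0 (fully open); "gripper_force": force on a finger pad.
Only numpy, scipy, OpenCV 4.12 (cv2) and the standard library are available. Lean on these libraries where they do the work, as an engineer would, in place of code of your own. Each camera call takes 0.05 s, during which the arm holds its last target. There are 200 camera calls.

## Working session

There is one attempt and no reset: what is moved stays moved. The work goes in short steps, Python scripts to look and compute and a tool call to move; the robot and the scene stay as the last step left them, time stands still between calls to the robot, and variables do not carry over. Pictures are saved under pics/ and viewed, at most 14 in all, crops included, and the job is handed in when it is done.

Besides the shell and the picture viewer there is one more tool, called after "Call:" as name(argument=value, ...), one argument or row to a line, values as JSON. servo_tool: Moves the arm, as the interface text tells. Its arguments: {"type":"object","properties":{"targets":{"type":"array","items":{"type":"array","items":{"type":"number"}}}},"required":["targets"]}

```bash
mkdir -p pics; ls; python3 - <<'E'
from station import r
import cv2,numpy as np
for n in("top","side"):
    c=r.capture(n); cv2.imwrite(f"pics/{n}0.png",c["pixels"][:,:,::-1])
    np.set_printoptions(precision=4,suppress=True)
    print(n,c["fx"],c["fy"],c["cx"],c["cy"]);print(np.array(c["world_from_camera"]))
s=r.sense();print(s["time_s"],s["tcp_pos"],s["ee_rot"],s["gripper_width"])
E
```

```text
pics
top 507.90595027294296 507.90595027294296 319.2026864317878 200.001258181348
[[-0.0008 -0.9867  0.1628  0.2489]
 [-1.      0.002   0.0076  0.0378]
 [-0.0079 -0.1628 -0.9866  1.6226]
 [ 0.      0.      0.      1.    ]]
side 449.48259852257786 449.48259852257786 319.6592133162292 199.6296186115181
[[-0.7772 -0.4641  0.4249 -0.0782]
 [-0.6289  0.552  -0.5475  0.8022]
 [ 0.0195 -0.6928 -0.7209  1.0337]
 [ 0.      0.      0.      1.    ]]
0.1 [ 0.2187 -0.5849  0.2073] [[-0.9367 -0.3501 -0.0008]
 [-0.3501  0.9367  0.0018]
 [ 0.0001  0.002  -1.    ]] 1.0041716902116111
```

View pics/top0.png

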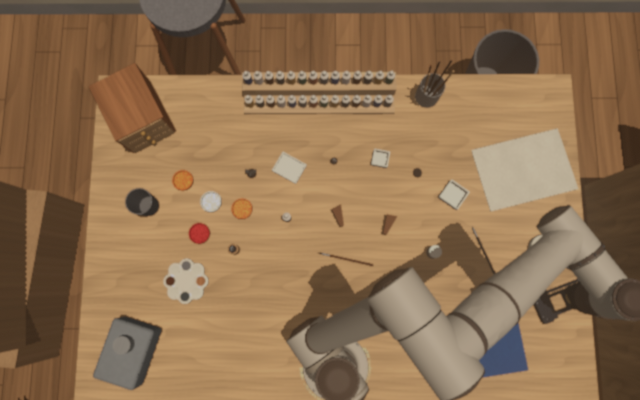

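View pics/side0.png

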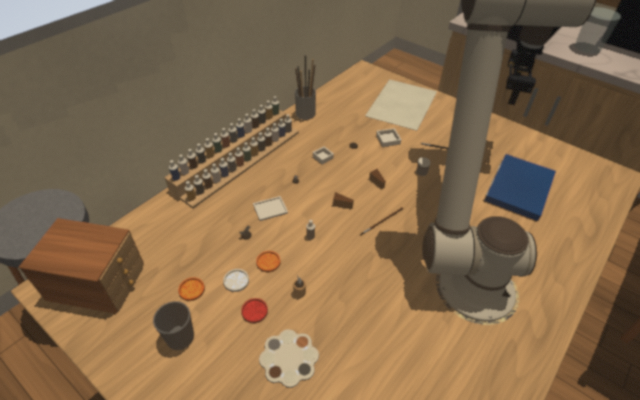

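The top view shows:
- Targets: tray (289,167), small bin (380,158), large bin (453,194), white stand (211,202).
- Objects: wedges (338,215) and (388,224), jar (433,251), bottle (286,217), mini (234,249).
- Small dark items to avoid: (251,173), (333,160), (417,172).

Next I'll zoom in.

```bash
cat > h.py <<'E'
import cv2,numpy as np
np.set_printoptions(precision=4,suppress=True)
def ray(c,p):
    T=np.array(c["world_from_camera"]);d=T[:3,:3]@np.array([(p[0]-c["cx"])/c["fx"],(p[1]-c["cy"])/c["fy"],1]);return T[:3,3],d
def plane(c,p,z):
    o,d=ray(c,p);return (o+d*(z-o[2])/d[2])[:3]
def proj(c,X):
    T=np.linalg.inv(np.array(c["world_from_camera"]));q=T[:3,:3]@np.array(X)+T[:3,3]
    return np.array([c["fx"]*q[0]/q[2]+c["cx"],c["fy"]*q[1]/q[2]+c["cy"]])
E
python3 - <<'E'
from h import *
from station import r
c=r.capture("top");im=c["pixels"][:,:,::-1].copy();cv2.imwrite("pics/t1.png",cv2.resize(im[140:265,190:470],None,fx=2.85,fy=2.85,interpolation=cv2.INTER_CUBIC))
s=r.capture("side");si=s["pixels"][:,:,::-1].copy();cv2.imwrite("pics/s1.png",cv2.resize(si[120:320,215:455],None,fx=3,fy=3,interpolation=cv2.INTER_CUBIC))
hsv=cv2.cvtColor(im,cv2.COLOR_BGR2HSV)
def blobs(m,z,t):
    for k in cv2.findContours(m.astype(np.uint8),0,cv2.CHAIN_APPROX_NONE)[0]:
        a=cv2.contourArea(k)
        (u,v),wh,an=cv2.minAreaRect(k)
        if 8<a<1500 and 170<u<480 and 140<v<270:
            print(t,"px",round(u,1),round(v,1),"wh",np.round(wh,1),"ang",round(an,1),"a",a,plane(c,(u,v),z))
roi=hsv
blobs((hsv[...,1]<75)&(hsv[...,2]>130),0.015,"white")
blobs((hsv[...,2]<100),0.03,"dark")
for p in [(338,215),(388,224),(320,200),(289,167),(231,250)]: print(p,hsv[p[1],p[0]])
E
```

```text
white px 433.1 247.4 wh [ 4.6 10.8] ang 58.0 a 32.5 [ 0.362  -0.3089  0.015 ]
white px 286.2 216.8 wh [7.1 7.8] ang 45.0 a 41.5 [0.4602 0.1555 0.015 ]
white px 210.0 201.0 wh [20. 20.] ang 90.0 a 323.0 [0.5116 0.4011 0.015 ]
white px 453.8 193.9 wh [23.1 22.1] ang 35.0 a 470.0 [ 0.533  -0.3814  0.015 ]
white px 288.9 167.1 wh [27.9 22.5] ang 29.7 a 577.5 [0.6224 0.1486 0.015 ]
white px 380.2 157.7 wh [16.7 16.7] ang 11.3 a 248.5 [ 0.653  -0.1479  0.015 ]
dark px 428.4 254.1 wh [13.   6.1] ang 61.4 a 39.0 [ 0.34   -0.2903  0.03  ]
dark px 232.0 248.5 wh [5. 6.] ang 90.0 a 19.0 [0.3582 0.3235 0.03  ]
dark px 459.9 249.4 wh [14.3 36.3] ang 87.0 a 325.0 [ 0.3545 -0.3888  0.03  ]
dark px 453.0 238.8 wh [ 2.6 22. ] ang 87.0 a 23.5 [ 0.3876 -0.3689  0.03  ]
dark px 417.0 172.5 wh [7. 6.] ang 90.0 a 35.5 [ 0.6003 -0.2631  0.03  ]
dark px 250.5 173.0 wh [8. 9.] ang 90.0 a 52.5 [0.6    0.2706 0.03  ]
dark px 333.0 161.0 wh [4. 4.] ang 90.0 a 13.0 [0.6388 0.0056 0.03  ]
(338, 215) [ 12 138 116]
(388, 224) [ 12 138 118]
(320, 200) [ 16 116 174]
(289, 167) [ 20  37 191]
(231, 250) [14 49 89]
```

View pics/t1.png

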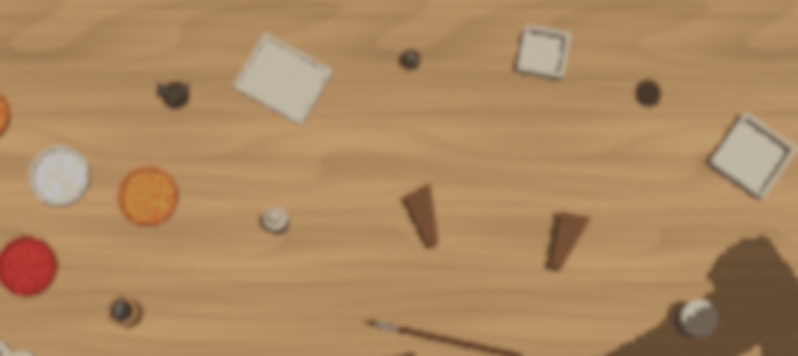

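View pics/s1.png

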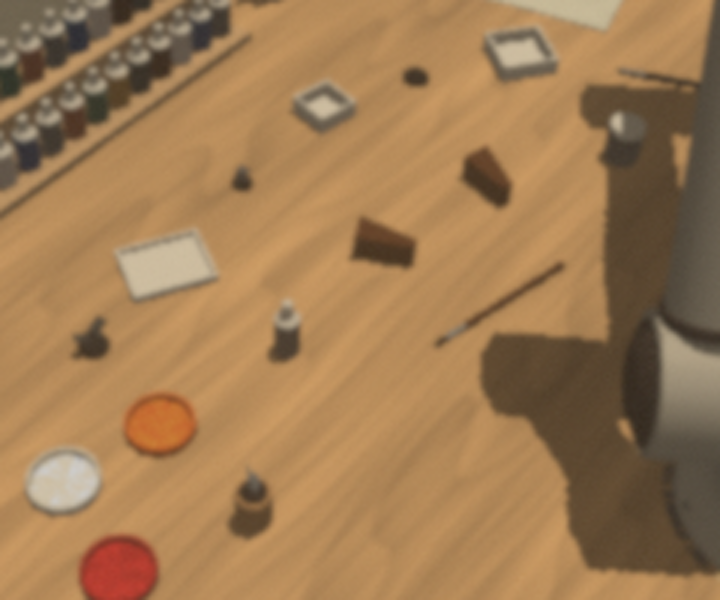

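Both crops are clear. The sentry is at crop (409,60), between the tray and the small bin. In the left wedge the wide end is at the top and the narrow end at crop (433,244). In the right wedge the wide end is at the top and the narrow end at (553,266). Next I'll measure precisely.

```bash
python3 - <<'E'
from h import *
from station import r
c=r.capture("top");im=c["pixels"][:,:,::-1].copy()
s=r.capture("side");si=s["pixels"][:,:,::-1].copy()
for nm,img,box in(("t",im,(325,200,75,40)),("s",si,(325,160,65,60))):
    x,y,w,h=box;cv2.imwrite(f"pics/w{nm}.png",cv2.resize(img[y:y+h,x:x+w],None,fx=9 if nm=="s" else 10,fy=9 if nm=="s" else 10,interpolation=cv2.INTER_CUBIC))
# tray long axis
hsv=cv2.cvtColor(im,cv2.COLOR_BGR2HSV)
m=((hsv[...,1]<75)&(hsv[...,2]>130)).astype(np.uint8)
for nm,(u,v),z in(("tray",(289,167),.009),("jbin",(453,194),.015),("bbin",(380,158),.015),("stand",(211,202),.008)):
    for k in cv2.findContours(m,0,cv2.CHAIN_APPROX_NONE)[0]:
        if cv2.pointPolygonTest(k,(u,v),False)>0:
            P=np.array([plane(c,p[0],z)[:2]*1000 for p in k],np.float32);print(nm,cv2.minAreaRect(P))
def cross(p,q):
    o,d=ray(c,p);a,b=ray(s,q);t=np.linalg.lstsq(np.c_[d,-b],a-o,rcond=None)[0];A=o+d*t[0];B=a+b*t[1];return (A+B)/2,np.linalg.norm(A-B)
# crops: top px =190+x/2.85,140+y/2.85 ; side px=215+x/3,120+y/3
T=lambda x,y:(190+(x-1)/2.85,140+(y-1)/2.85);S=lambda x,y:(215+(x-1)/3,120+(y-1)/3)
print("bottle nozzle",cross(T(277,213),S(287,306)))
print("bottle base", plane(c,T(274,222),.048),plane(s,S(286,350),0.008))
print("mini fig",cross(T(119,310),S(253,478)), plane(c,T(126,312),.042),plane(s,S(253,498),.042))
print("sentry",plane(c,T(409,60),.01),plane(s,S(243,185),.01))
print("jar top",plane(c,T(698,317),.05),plane(s,S(627,124),.05))
E
```

```text
tray ((623.868896484375, 148.9866485595703), (91.62074279785156, 73.67037200927734), 60.489933013916016)
jbin ((533.1324462890625, -381.4014892578125), (72.81639862060547, 73.11475372314453), 53.602787017822266)
bbin ((653.0225830078125, -147.95062255859375), (54.05059814453125, 55.86368179321289), 78.02202606201172)
stand ((512.7805786132812, 402.6830139160156), (66.06509399414062, 64.64933013916016), 1.780226707458496)
bottle nozzle (array([0.4606, 0.1499, 0.0622]), np.float64(0.0016430486110041863))
bottle base [0.4534 0.1545 0.048 ] [0.4542 0.1575 0.008 ]
mini fig (array([0.3562, 0.319 , 0.0653]), np.float64(0.00022654532600628892)) [0.3555 0.3155 0.042 ] [0.3534 0.3229 0.042 ]
sentry [0.6447 0.0047 0.01  ] [0.6379 0.0107 0.01  ]
jar top [ 0.3487 -0.3054  0.05  ] [ 0.3486 -0.3067  0.05  ]
```

View pics/wt.png

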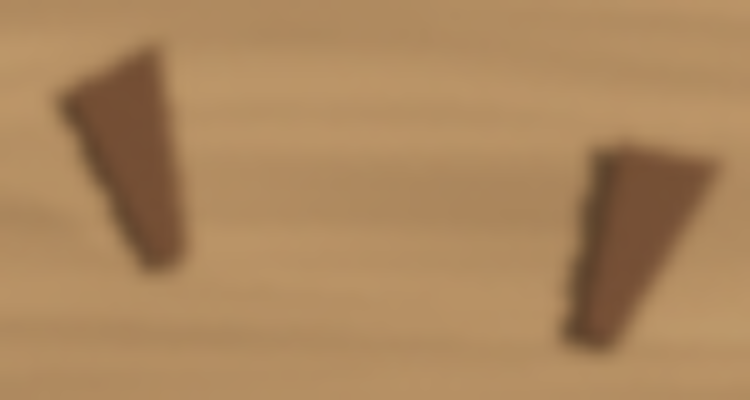

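View pics/ws.png

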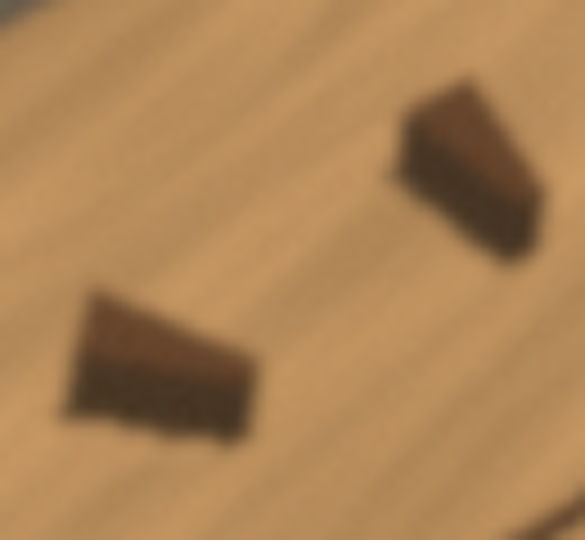

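The zoom shows both straight sides facing image left, in both wedges. I'll cast the corner points at top-face height from both views.

```bash
python3 - <<'E'
from h import *
from station import r
c=r.capture("top");s=r.capture("side")
T=lambda x,y:(325+(x-5)/10,200+(y-5)/10);S=lambda x,y:(325+(x-4)/9,160+(y-4)/9)
# order: straight-wide, slope-wide, slope-narrow, straight-narrow
D={"W1":([(63,95),(157,45),(187,255),(145,268)],[(80,358),(95,293),(257,362),(252,382)]),
"W2":([(610,145),(720,160),(615,350),(580,340)],[(410,115),(470,80),(543,192),(532,207)])}
L=np.array([[-32,-17],[-32,17],[32,-5],[32,-17]])/1e3
for n,(t,q) in D.items():
  for cam,f,pts in((c,T,t),(s,S,q)):
    P=np.array([plane(cam,f(*p),.03)[:2] for p in pts])
    # rigid fit
    a=L-L.mean(0);b=P-P.mean(0);th=np.arctan2((a[:,0]*b[:,1]-a[:,1]*b[:,0]).sum(),(a*b).sum())
    R=np.array([[np.cos(th),-np.sin(th)],[np.sin(th),np.cos(th)]]);o=P.mean(0)-R@L.mean(0)
    print(n,"yaw",np.degrees(th),"origin",o,"res mm",1e3*np.abs(P-(L@R.T+o)).max(),"grip pt",o+R@[0,-.009])
st=r.sense();print(st["time_s"],st["tcp_pos"])
E
```

```text
W1 yaw -154.29458668813842 origin [ 0.4626 -0.0151] res mm 1.5160295123487593 grip pt [ 0.4587 -0.007 ]
W1 yaw -151.8482189184263 origin [ 0.4629 -0.0172] res mm 2.6212303107839285 grip pt [ 0.4586 -0.0093]
W2 yaw 169.63244424579935 origin [ 0.4325 -0.1708] res mm 0.7180217846239068 grip pt [ 0.4342 -0.1619]
W2 yaw 168.68196620916777 origin [ 0.4316 -0.1737] res mm 3.3526559384059462 grip pt [ 0.4334 -0.1648]
0.4 [ 0.2189 -0.5853  0.2081]
```

Everything is located, so I'll start with the jar.

Call:
servo_tool(
  targets=[
    [1.0, 0.9, 0, 0, 87],
    [1.7, 2.1, 0, 0, 87],
    [2.3, 3.4, 0, 0, 87],
    [2.9, 4.6, 0, 0, 87],
    [3.3, 5.6, 0, 0, 87],
  ],
)

```text
time_s: 0.82
tcp_pos: [0.3188, -0.4152, 0.2083]
ee_rot: [[-0.936, -0.351, 0.0], [-0.351, 0.936, 0.0], [-0.0, -0.0, -1.0]]
wrist_force: [1.1, -0.1, 0.5]
gripper_width: 0.998
gripper_force: 0.0
```

Call:
servo_tool(
  targets=[
    [0.3, 1.1, -0.5, 0, 87],
    [0.6, 2.2, -1.0, 0, 87],
    [1.0, 3.3, -1.5, 0, 87],
    [1.0, 3.7, -2.3, 0, 87],
    [1.0, 3.7, -3.0, 0, 87],
  ],
)

```text
time_s: 1.23
tcp_pos: [0.3482, -0.3039, 0.118]
ee_rot: [[-0.935, -0.354, 0.002], [-0.354, 0.935, 0.0], [-0.001, -0.001, -1.0]]
wrist_force: [-0.8, -0.5, -0.7]
gripper_width: 0.999
gripper_force: 0.0
```

Call:
servo_tool(
  targets=[
    [0, 0, -0.9, 0, 87],
    [0, 0, -1.8, 0, 87],
    [0, 0, -2.5, 0, 87],
    [0, 0, -2.67, 0, 87],
    [0, 0, -2.67, 0, 60],
  ],
)

```text
time_s: 1.65
tcp_pos: [0.347, -0.3061, 0.0371]
ee_rot: [[-0.937, -0.35, -0.003], [-0.35, 0.937, 0.001], [0.003, 0.002, -1.0]]
wrist_force: [0.5, -0.1, -0.3]
gripper_width: 0.971
gripper_force: 0.0
```

Call:
servo_tool(
  targets=[
    [0, 0, 0, 0, 30],
    [0, 0, 0, 0, 30],
    [0, 0, 0, 0, 30],
    [0, 0, 0, 0, 30],
    [0, 0, 0, 0, 30],
  ],
)

```text
time_s: 2.07
tcp_pos: [0.3484, -0.3066, 0.039]
ee_rot: [[-0.937, -0.35, 0.002], [-0.35, 0.937, -0.001], [-0.001, -0.001, -1.0]]
wrist_force: [-0.7, 1.1, -0.2]
gripper_width: 0.628
gripper_force: 0.0
```

Call:
servo_tool(
  targets=[
    [0, 0, 0, 0, 30],
    [0, 0, 0, 0, 30],
    [0, 0, 0, 0, 30],
    [0, 0, 0, 0, 30],
    [0, 0, 0, 0, 30],
  ],
)

```text
time_s: 2.48
tcp_pos: [0.3479, -0.3064, 0.0381]
ee_rot: [[-0.937, -0.35, -0.0], [-0.35, 0.937, 0.0], [0.0, 0.0, -1.0]]
wrist_force: [-0.2, -0.2, 0.3]
gripper_width: 0.356
gripper_force: 0.0
```

Call:
servo_tool(
  targets=[
    [0, 0, 0.3, 0, 30],
    [0, 0, 0.8, 0, 30],
    [0, 0, 1.5, 0, 30],
    [0, 0, 2.2, 0, 30],
    [0, 0, 2.7, 0, 30],
  ],
)

```text
time_s: 2.9
tcp_pos: [0.3485, -0.3068, 0.1215]
ee_rot: [[-0.937, -0.351, 0.002], [-0.351, 0.937, -0.001], [-0.002, -0.002, -1.0]]
wrist_force: [0.6, -0.7, -0.7]
gripper_width: 0.34
gripper_force: 0.0
```

```bash
python3 - <<'E'
from h import *
from station import r
c=r.capture("top");im=c["pixels"][:,:,::-1];s=r.capture("side");si=s["pixels"][:,:,::-1]
print(proj(c,[.349,-.306,0]),proj(s,[.349,-.306,0]),r.sense()["tcp_pos"])
A=cv2.resize(im[190:310,370:490],None,fx=3.3,fy=3.3,interpolation=3);B=cv2.resize(si[100:220,370:490],None,fx=3.3,fy=3.3,interpolation=3)
cv2.imwrite("pics/j.png",np.hstack([A,B]))
E
```

```text
[431.3442 251.804 ] [420.7177 172.1172] [ 0.3498 -0.3074  0.1224]
```

View pics/j.png

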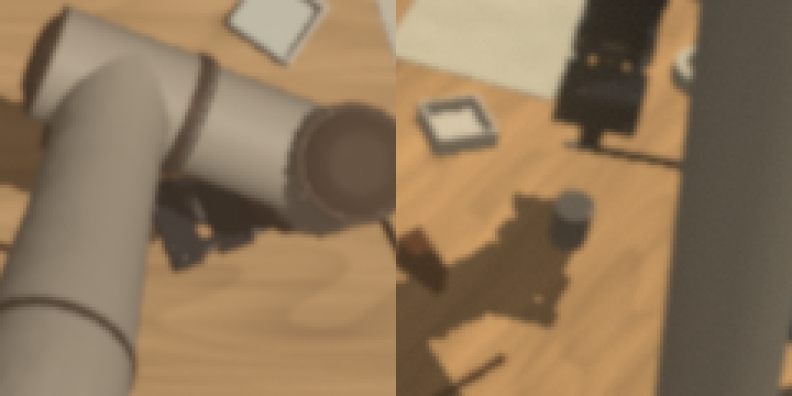

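The jar is still standing, with its lid at side pixel (423.6,162.7), and the gripper appears behind it. I'll compare the projected fingertip with where it shows in the image.

```bash
python3 - <<'E'
from h import *
from station import r
s=r.capture("side");c=r.capture("top")
st=r.sense();p=np.array(st["tcp_pos"])
print("tip px",proj(s,p-[0,0,.017]),proj(c,p-[0,0,.017]),"base of jar below tip",proj(s,p*[1,1,0]))
print("jar lid",plane(s,(423.6,162.7),.05),"base",plane(s,(422.4,173.5),.0))
print(st["joints"],st["gripper_width"])
E
```

```text
tip px [426.8124 148.9724] [438.6616 250.0694] base of jar below tip [421.0597 172.2365]
jar lid [ 0.3444 -0.2991  0.05  ] base [ 0.3411 -0.3036  0.    ]
[-21.2059  11.6183 -28.8202  -0.0257 -49.5141 -48.2947] 0.3465865222339592
```

```bash
python3 - <<'E'
from h import *
from station import r
s=r.capture("side");si=s["pixels"][:,:,::-1]
st=r.sense();p=np.array(st["tcp_pos"]);R=np.array(st["ee_rot"])
x0,y0=390,110;z=10
A=cv2.resize(si[y0:y0+58,x0:x0+70],None,fx=z,fy=z,interpolation=3)
def dot(X,col):
    q=proj(s,X);cv2.circle(A,(int((q[0]-x0+.5)*z),int((q[1]-y0+.5)*z)),4,col,-1)
for e in(-.015,.015):
    for dz in(.017,0): dot(p+R@[0,e,dz],(255,255,0))
for e in(-.095,.095): 
    for f in (-.0375,.0375): dot(p+R@[f,e,-.053],(0,255,0))
dot([.349,-.306,.05],(0,0,255))
cv2.imwrite("pics/j2.png",A)
E
```

```text
(no output)
```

View pics/j2.png

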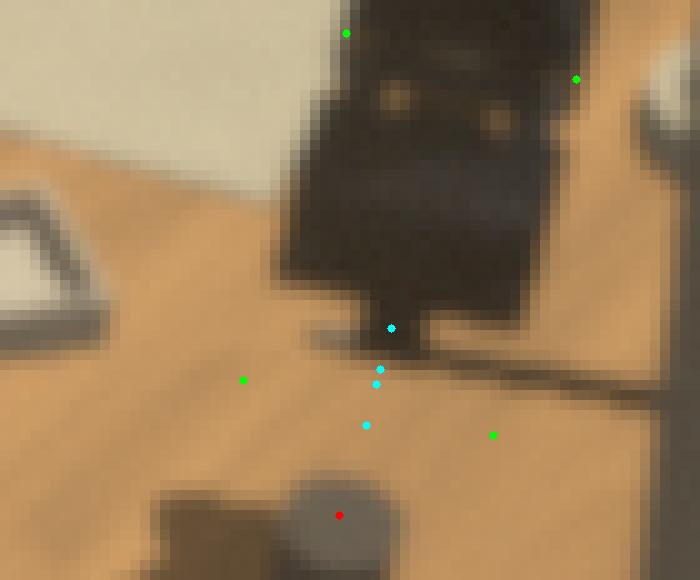

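The side view shows the visible fingertip at zoom (395,355). The prediction was about (370,425), so the fingers look roughly 25 mm higher than the reported TCP implies. The jar lid matches its measured position at (340,515). I'll descend more deeply in small steps and watch the force.

Call:
servo_tool(
  targets=[
    [0, 0, 0, 0, 87],
    [0, 0, 0, 0, 87],
    [0, 0, 0, 0, 87],
    [0, 0, 0, 0, 87],
    [0, 0, 0, 0, 87],
  ],
)

```text
time_s: 3.57
tcp_pos: [0.3478, -0.3063, 0.1188]
ee_rot: [[-0.937, -0.35, -0.001], [-0.35, 0.937, 0.0], [0.001, 0.001, -1.0]]
wrist_force: [0.5, -0.7, -0.6]
gripper_width: 0.637
gripper_force: 0.0
```

Call:
servo_tool(
  targets=[
    [0, 0, -0.3, 0, 87],
    [0, 0, -0.8, 0, 87],
    [0, 0, -1.5, 0, 87],
    [0, 0, -2.0, 0, 87],
    [0, 0, -2.4, 0, 87],
  ],
)

```text
time_s: 3.98
tcp_pos: [0.347, -0.3059, 0.0453]
ee_rot: [[-0.937, -0.35, -0.002], [-0.35, 0.937, 0.001], [0.001, 0.002, -1.0]]
wrist_force: [0.6, -0.0, 1.0]
gripper_width: 0.972
gripper_force: 0.0
```

Call:
servo_tool(
  targets=[
    [0, 0, -0.2, 0, 87],
    [0, 0, -0.4, 0, 87],
    [0, 0, -0.6, 0, 87],
    [0, 0, -0.6, 0, 87],
    [0, 0, -0.6, 0, 87],
  ],
)

```text
time_s: 4.4
tcp_pos: [0.348, -0.3065, 0.0292]
ee_rot: [[-0.937, -0.35, 0.0], [-0.35, 0.937, -0.0], [0.0, -0.0, -1.0]]
wrist_force: [-0.4, 0.1, 0.1]
gripper_width: 0.999
gripper_force: 0.0
```

```bash
python3 - <<'E'
from h import *
from station import r
s=r.capture("side");si=s["pixels"][:,:,::-1]
st=r.sense();p=np.array(st["tcp_pos"]);R=np.array(st["ee_rot"]);print(p,st["wrist_force"],st["gripper_width"])
x0,y0=380,125;z=9
A=cv2.resize(si[y0:y0+65,x0:x0+80],None,fx=z,fy=z,interpolation=3)
def dot(X,col):
    q=proj(s,X);cv2.circle(A,(int((q[0]-x0+.5)*z),int((q[1]-y0+.5)*z)),3,col,-1)
for e in(-.0435,.0435):
    for dz in(.017,0): dot(p+R@[0,e,dz],(255,255,0))
dot([.349,-.306,.05],(0,0,255));dot([.349,-.306,.0],(0,0,255))
cv2.imwrite("pics/j3.png",A)
E
```

```text
[ 0.3483 -0.3066  0.0295] [ 0.5801 -0.2309  0.9762] 1.0015934023476547
```

View pics/j3.png

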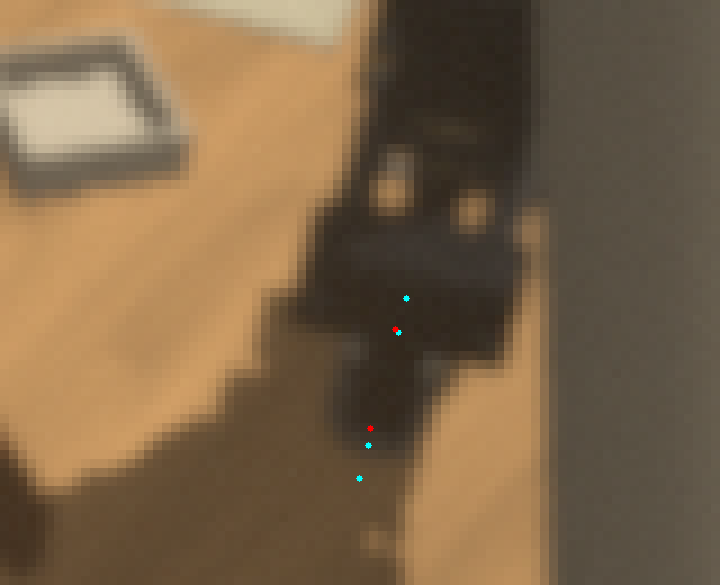

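Call:
servo_tool(
  targets=[
    [0, 0, 0, 0, 30],
    [0, 0, 0, 0, 30],
    [0, 0, 0, 0, 30],
    [0, 0, 0, 0, 30],
    [0, 0, 0, 0, 30],
  ],
)

```text
time_s: 4.87
tcp_pos: [0.348, -0.3064, 0.0293]
ee_rot: [[-0.937, -0.35, 0.0], [-0.35, 0.937, -0.0], [-0.0, -0.0, -1.0]]
wrist_force: [0.3, 0.5, 0.1]
gripper_width: 0.707
gripper_force: 0.0
```

Call:
servo_tool(
  targets=[
    [0, 0, 0, 0, 30],
    [0, 0, 0, 0, 30],
    [0, 0, 0, 0, 30],
    [0, 0, 0, 0, 30],
    [0, 0, 0, 0, 30],
  ],
)

```text
time_s: 5.28
tcp_pos: [0.3482, -0.3066, 0.0293]
ee_rot: [[-0.937, -0.35, 0.001], [-0.35, 0.937, -0.0], [-0.0, -0.001, -1.0]]
wrist_force: [-0.0, -0.6, 0.7]
gripper_width: 0.443
gripper_force: 30.0
```

It gripped only at the lower height: width 38.5 mm at TCP z 0.029, against a miss at 0.038. The fingertips therefore sit about 25 mm higher than nominal. I'll reopen, go lower and regrip.

Call:
servo_tool(
  targets=[
    [0, 0, 0, 0, 60],
    [0, 0, 0, 0, 60],
    [0, 0, 0, 0, 60],
    [0, 0, 0, 0, 60],
    [0, 0, -0.2, 0, 60],
  ],
)

```text
time_s: 5.7
tcp_pos: [0.3486, -0.3067, 0.0237]
ee_rot: [[-0.937, -0.35, 0.002], [-0.35, 0.937, -0.001], [-0.001, -0.002, -1.0]]
wrist_force: [-0.0, 0.7, -0.3]
gripper_width: 0.666
gripper_force: 0.0
```

Call:
servo_tool(
  targets=[
    [0, 0, -0.1, 0, 60],
    [0, 0, -0.2, 0, 60],
    [0, 0, -0.35, 0, 60],
    [0, 0, -0.35, 0, 60],
    [0, 0, -0.35, 0, 30],
  ],
)

```text
time_s: 6.12
tcp_pos: [0.3476, -0.3063, 0.0122]
ee_rot: [[-0.937, -0.35, -0.001], [-0.35, 0.937, 0.0], [0.001, 0.001, -1.0]]
wrist_force: [-0.5, 0.1, 0.8]
gripper_width: 0.66
gripper_force: 0.0
```

Call:
servo_tool(
  targets=[
    [0, 0, 0, 0, 30],
    [0, 0, 0, 0, 30],
    [0, 0, 0, 0, 30],
    [0, 0, 0, 0, 30],
    [0, 0, 0, 0, 30],
  ],
)

```text
time_s: 6.53
tcp_pos: [0.3482, -0.3065, 0.0129]
ee_rot: [[-0.937, -0.35, 0.001], [-0.35, 0.937, -0.0], [-0.001, -0.001, -1.0]]
wrist_force: [0.3, -0.8, 0.6]
gripper_width: 0.448
gripper_force: 30.0
```

Call:
servo_tool(
  targets=[
    [0, 0, 0.2, 0, 30],
    [0, 0, 0.8, 0, 30],
    [0, 0, 1.5, 0, 30],
    [0, 0, 2.2, 0, 30],
    [0, 0, 2.7, 0, 30],
  ],
)

```text
time_s: 6.95
tcp_pos: [0.3482, -0.3066, 0.0956]
ee_rot: [[-0.937, -0.35, 0.001], [-0.35, 0.937, -0.001], [-0.001, -0.001, -1.0]]
wrist_force: [0.7, -0.7, -1.4]
gripper_width: 0.45
gripper_force: 30.0
```

```bash
python3 - <<'E'
from h import *
from station import r
s=r.capture("side");si=s["pixels"][:,:,::-1]
st=r.sense();p=np.array(st["tcp_pos"]);R=np.array(st["ee_rot"]);print(p,st["wrist_force"],st["gripper_width"])
x0,y0=390,105;z=9
A=cv2.resize(si[y0:y0+65,x0:x0+80],None,fx=z,fy=z,interpolation=3)
def dot(X,col):
    q=proj(s,X);cv2.circle(A,(int((q[0]-x0+.5)*z),int((q[1]-y0+.5)*z)),3,col,-1)
for d in(0,.02,.04,.06): dot(p-[0,0,d],(255,255,0))
cv2.imwrite("pics/j4.png",A)
E
```

```text
[ 0.3499 -0.3075  0.0981] [ 0.7463 -0.9879  1.362 ] 0.4504983524937217
```

View pics/j4.png

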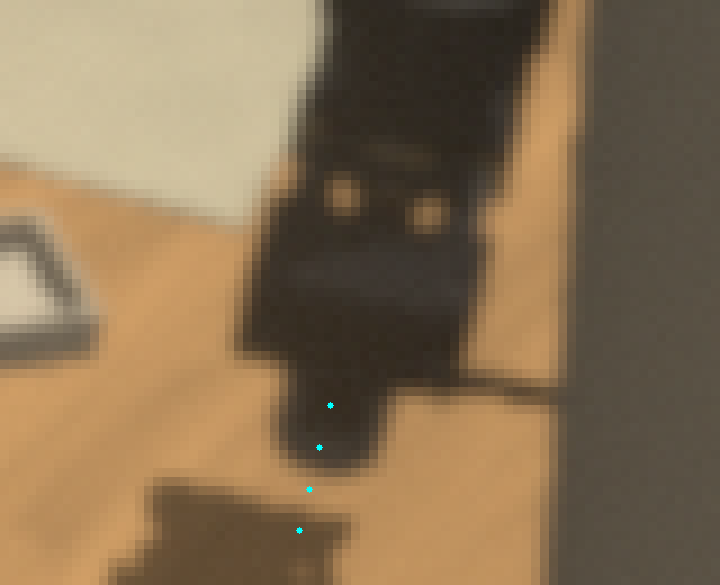

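The jar is held and lifted, its base at about zoom (330,468), which is consistent with the grasp. Now I'll carry it to the large bin.

Call:
servo_tool(
  targets=[
    [0.9, -0.4, 0.2, 0, 30],
    [2.1, -0.9, 0.2, 0, 30],
    [3.3, -1.4, 0.2, 0, 30],
    [4.5, -1.8, 0.2, 0, 30],
    [5.5, -2.2, 0.2, 0, 30],
  ],
)

```text
time_s: 7.42
tcp_pos: [0.5147, -0.3728, 0.0991]
ee_rot: [[-0.937, -0.35, -0.0], [-0.35, 0.937, 0.0], [0.0, 0.0, -1.0]]
wrist_force: [0.8, 0.5, -1.6]
gripper_width: 0.45
gripper_force: 30.0
```

Call:
servo_tool(
  targets=[
    [0.5, -0.2, 0, 0, 30],
    [0.67, -0.3, 0, 0, 30],
    [0.67, -0.3, 0, 0, 30],
    [0.67, -0.3, -0.6, 0, 30],
    [0.67, -0.3, -1.3, 0, 30],
  ],
)

```text
time_s: 7.83
tcp_pos: [0.5328, -0.3814, 0.0619]
ee_rot: [[-0.937, -0.35, 0.003], [-0.35, 0.937, -0.001], [-0.002, -0.002, -1.0]]
wrist_force: [-0.5, 0.2, -1.4]
gripper_width: 0.452
gripper_force: 30.0
```

Call:
servo_tool(
  targets=[
    [0, 0, -0.5, 0, 30],
    [0, 0, -1.0, 0, 30],
    [0, 0, -1.3, 0, 30],
    [0, 0, -1.4, 0, 30],
    [0, 0, -1.4, 0, 30],
  ],
)

```text
time_s: 8.25
tcp_pos: [0.5318, -0.381, 0.0183]
ee_rot: [[-0.937, -0.35, -0.002], [-0.35, 0.937, 0.001], [0.001, 0.001, -1.0]]
wrist_force: [-0.1, -1.0, -0.7]
gripper_width: 0.444
gripper_force: 30.0
```

Call:
servo_tool(
  targets=[
    [0, 0, -0.03, 0, 30],
    [0, 0, -0.03, 0, 58],
    [0, 0, -0.03, 0, 58],
    [0, 0, -0.03, 0, 58],
    [0, 0, -0.03, 0, 58],
  ],
)

```text
time_s: 8.67
tcp_pos: [0.5334, -0.3816, 0.0185]
ee_rot: [[-0.937, -0.35, 0.001], [-0.35, 0.937, -0.001], [-0.001, -0.001, -1.0]]
wrist_force: [-0.3, -0.2, -0.3]
gripper_width: 0.637
gripper_force: 0.0
```

Call:
servo_tool(
  targets=[
    [0, 0, 0, 0, 58],
    [0, 0, 0.4, 0, 58],
    [0, 0, 1.2, 0, 58],
    [0, 0, 2.3, 0, 87],
    [0, 0, 3.4, 0, 87],
  ],
)

```text
time_s: 9.08
tcp_pos: [0.5325, -0.3813, 0.1211]
ee_rot: [[-0.937, -0.35, -0.002], [-0.35, 0.937, 0.0], [0.001, 0.001, -1.0]]
wrist_force: [0.9, -0.8, 0.5]
gripper_width: 0.748
gripper_force: 0.0
```

Jar placed. Next is W2: traverse and turn.

Call:
servo_tool(
  targets=[
    [-0.3, 0.7, 0, 0.1, 87],
    [-0.9, 2.0, 0, 0.22, 87],
    [-1.4, 3.2, 0, 0.34, 87],
    [-2.0, 4.4, 0, 0.46, 87],
    [-2.5, 5.5, 0, 0.58, 87],
  ],
)

```text
time_s: 9.5
tcp_pos: [0.4568, -0.215, 0.1207]
ee_rot: [[-0.587, -0.81, 0.001], [-0.81, 0.587, -0.0], [-0.0, -0.001, -1.0]]
wrist_force: [0.7, 1.9, 0.1]
gripper_width: 0.989
gripper_force: 0.0
```

Call:
servo_tool(
  targets=[
    [-0.5, 1.1, 0, 0.11, 87],
    [-0.8, 1.78, 0, 0.23, 87],
    [-0.8, 1.78, 0, 0.35, 87],
    [-0.8, 1.78, -0.5, 0.45, 87],
    [-0.8, 1.78, -1.2, 0.45, 87],
  ],
)

```text
time_s: 9.92
tcp_pos: [0.4364, -0.1626, 0.0865]
ee_rot: [[-0.176, -0.984, 0.008], [-0.984, 0.176, -0.001], [-0.001, -0.008, -1.0]]
wrist_force: [-0.6, -0.1, -0.1]
gripper_width: 0.998
gripper_force: 0.0
```

Call:
servo_tool(
  targets=[
    [0, 0, -0.6, 0, 87],
    [0, 0, -1.2, 0, 87],
    [0, 0, -1.8, 0, 87],
    [0, 0, -2.0, 0, 87],
    [0, 0, -2.0, 0, 87],
  ],
)

```text
time_s: 10.33
tcp_pos: [0.4333, -0.163, 0.0231]
ee_rot: [[-0.182, -0.983, -0.003], [-0.983, 0.182, -0.0], [0.0, 0.003, -1.0]]
wrist_force: [-0.2, -0.0, 0.5]
gripper_width: 0.999
gripper_force: 0.0
```

Call:
servo_tool(
  targets=[
    [0, 0, -0.12, 0, 87],
    [0, 0, -0.24, 0, 87],
    [0, 0, -0.36, 0, 87],
    [0, 0, -0.48, 0, 87],
    [0, 0, -0.6, 0, 87],
  ],
)

```text
time_s: 10.75
tcp_pos: [0.4343, -0.163, 0.0058]
ee_rot: [[-0.182, -0.983, 0.001], [-0.983, 0.182, -0.0], [-0.0, -0.001, -1.0]]
wrist_force: [0.3, 0.6, 0.4]
gripper_width: 1.0
gripper_force: 0.0
```

Call:
servo_tool(
  targets=[
    [0, 0, -0.06, 0, 87],
    [0, 0, -0.12, 0, 87],
    [0, 0, -0.18, 0, 87],
    [0, 0, -0.24, 0, 87],
    [0, 0, -0.24, 0, 87],
  ],
)

```text
time_s: 11.17
tcp_pos: [0.4338, -0.163, -0.0018]
ee_rot: [[-0.182, -0.983, -0.001], [-0.983, 0.182, 0.0], [0.0, 0.001, -1.0]]
wrist_force: [-0.5, 0.6, -0.8]
gripper_width: 1.0
gripper_force: 0.0
```

No contact at TCP z -0.002, so the fingertip offset is confirmed. Down 3 mm more and grip.

Call:
servo_tool(
  targets=[
    [0, 0, -0.05, 0, 87],
    [0, 0, -0.1, 0, 87],
    [0, 0, -0.1, 0, 50],
    [0, 0, -0.1, 0, 50],
    [0, 0, -0.1, 0, 50],
  ],
)

```text
time_s: 11.58
tcp_pos: [0.434, -0.163, -0.0044]
ee_rot: [[-0.182, -0.983, 0.0], [-0.983, 0.182, -0.0], [0.0, -0.0, -1.0]]
wrist_force: [0.6, -0.2, -0.7]
gripper_width: 0.853
gripper_force: 0.0
```

Call:
servo_tool(
  targets=[
    [0, 0, 0, 0, 50],
    [0, 0, 0, 0, 50],
    [0, 0, 0, 0, 50],
    [0, 0, 0, 0, 50],
    [0, 0, 0, 0, 50],
  ],
)

```text
time_s: 12.0
tcp_pos: [0.4342, -0.163, -0.0043]
ee_rot: [[-0.182, -0.983, 0.0], [-0.983, 0.182, -0.0], [-0.0, -0.0, -1.0]]
wrist_force: [0.9, -0.5, 1.3]
gripper_width: 0.733
gripper_force: 30.0
```

Call:
servo_tool(
  targets=[
    [0, 0, 0.2, 0, 50],
    [0, 0, 0.8, 0, 50],
    [0, 0, 1.5, 0, 50],
    [0, 0, 2.3, 0, 50],
    [0, 0, 3.0, -0.1, 50],
  ],
)

```text
time_s: 12.42
tcp_pos: [0.4338, -0.163, 0.087]
ee_rot: [[-0.281, -0.96, 0.0], [-0.96, 0.281, -0.0], [0.0, -0.0, -1.0]]
wrist_force: [1.2, 0.3, -1.4]
gripper_width: 0.732
gripper_force: 30.0
```

Call:
servo_tool(
  targets=[
    [0.3, 0.5, 0.1, -0.12, 50],
    [0.8, 1.2, 0.1, -0.24, 50],
    [1.3, 1.9, 0.1, -0.36, 50],
    [1.8, 2.7, 0.1, -0.48, 50],
    [2.3, 3.4, 0.1, -0.6, 50],
  ],
)

```text
time_s: 12.83
tcp_pos: [0.5032, -0.0599, 0.0891]
ee_rot: [[-0.777, -0.63, 0.0], [-0.63, 0.777, 0.0], [-0.0, 0.0, -1.0]]
wrist_force: [0.2, -0.4, -0.1]
gripper_width: 0.733
gripper_force: 30.0
```

Call:
servo_tool(
  targets=[
    [0.5, 0.7, 0, -0.12, 50],
    [1.0, 1.4, 0, -0.24, 50],
    [1.5, 2.1, 0, -0.36, 50],
    [1.9, 2.8, 0, -0.48, 50],
    [2.3, 3.4, 0, -0.6, 50],
  ],
)

```text
time_s: 13.25
tcp_pos: [0.5722, 0.0423, 0.0887]
ee_rot: [[-0.997, -0.082, -0.001], [-0.082, 0.997, 0.0], [0.001, 0.0, -1.0]]
wrist_force: [-0.2, -0.1, -0.9]
gripper_width: 0.733
gripper_force: 30.0
```

Call:
servo_tool(
  targets=[
    [0.5, 0.7, 0, -0.12, 50],
    [1.0, 1.4, 0, -0.24, 50],
    [1.5, 2.1, 0, -0.36, 50],
    [1.9, 2.8, 0, -0.48, 50],
    [2.2, 3.3, 0, -0.6, 50],
  ],
)

```text
time_s: 13.67
tcp_pos: [0.6386, 0.1416, 0.0885]
ee_rot: [[-0.869, 0.495, -0.0], [0.495, 0.869, 0.0], [0.0, -0.0, -1.0]]
wrist_force: [0.4, 0.2, -0.7]
gripper_width: 0.73
gripper_force: 30.0
```

Call:
servo_tool(
  targets=[
    [0, 0, -0.6, 0, 50],
    [0, 0, -1.3, 0, 50],
    [0, 0, -2.0, 0, 50],
    [0, 0, -2.5, 0, 50],
    [0, 0, -2.8, 0, 50],
  ],
)

```text
time_s: 14.08
tcp_pos: [0.6363, 0.1394, 0.0023]
ee_rot: [[-0.871, 0.49, -0.004], [0.49, 0.871, -0.001], [0.003, -0.003, -1.0]]
wrist_force: [-0.3, -0.3, -0.4]
gripper_width: 0.726
gripper_force: 30.0
```

Call:
servo_tool(
  targets=[
    [0, 0, -0.07, 0, 50],
    [0, 0, -0.13, 0, 50],
    [0, 0, -0.13, 0, 50],
    [0, 0, -0.13, 0, 74],
    [0, 0, -0.13, 0, 74],
  ],
)

```text
time_s: 14.5
tcp_pos: [0.6388, 0.1403, 0.002]
ee_rot: [[-0.872, 0.49, 0.002], [0.49, 0.872, 0.001], [-0.001, 0.002, -1.0]]
wrist_force: [0.5, 0.5, 0.3]
gripper_width: 0.807
gripper_force: 0.0
```

Call:
servo_tool(
  targets=[
    [0, 0, 0, 0, 74],
    [0, 0, 0, 0, 74],
    [0, 0, 0.4, 0, 74],
    [0, 0, 1.2, 0, 74],
    [0, 0, 2.3, 0, 87],
  ],
)

```text
time_s: 14.92
tcp_pos: [0.6362, 0.1393, 0.0686]
ee_rot: [[-0.872, 0.49, -0.005], [0.49, 0.872, -0.002], [0.004, -0.005, -1.0]]
wrist_force: [0.6, 0.6, -0.7]
gripper_width: 0.874
gripper_force: 0.0
```

Call:
servo_tool(
  targets=[
    [-0.5, -0.4, 0.3, -0.1, 87],
    [-1.4, -1.2, 0.5, -0.22, 87],
    [-2.4, -2.0, 0.5, -0.34, 87],
    [-3.4, -2.8, 0.5, -0.46, 87],
    [-4.4, -3.6, 0.5, -0.55, 87],
  ],
)

```text
time_s: 15.33
tcp_pos: [0.5049, 0.0312, 0.0858]
ee_rot: [[-0.483, 0.876, 0.002], [0.876, 0.483, 0.001], [-0.0, 0.002, -1.0]]
wrist_force: [1.1, -0.3, 0.1]
gripper_width: 1.0
gripper_force: 0.0
```

Call:
servo_tool(
  targets=[
    [-0.9, -0.8, 0, -0.05, 87],
    [-1.6, -1.35, 0, -0.05, 87],
    [-1.6, -1.35, 0, -0.05, 87],
    [-1.6, -1.35, -0.7, -0.05, 87],
    [-1.6, -1.35, -1.4, -0.05, 87],
  ],
)

```text
time_s: 15.75
tcp_pos: [0.46, -0.0081, 0.0447]
ee_rot: [[-0.443, 0.897, 0.007], [0.897, 0.443, 0.002], [-0.001, 0.007, -1.0]]
wrist_force: [0.9, -0.3, 0.7]
gripper_width: 0.997
gripper_force: 0.0
```

Call:
servo_tool(
  targets=[
    [0, 0, -0.3, 0, 87],
    [0, 0, -0.6, 0, 87],
    [0, 0, -0.8, 0, 87],
    [0, 0, -0.8, 0, 87],
    [0, 0, -0.8, 0, 87],
  ],
)

```text
time_s: 16.17
tcp_pos: [0.4584, -0.0083, 0.0188]
ee_rot: [[-0.443, 0.896, 0.0], [0.896, 0.443, -0.0], [-0.0, 0.0, -1.0]]
wrist_force: [-0.2, -1.1, -0.6]
gripper_width: 0.997
gripper_force: 0.0
```

Position good, yaw 26.3°. Lowering to -0.0045.

Call:
servo_tool(
  targets=[
    [0, 0, -0.2, 0, 87],
    [0, 0, -0.4, 0, 87],
    [0, 0, -0.6, 0, 87],
    [0, 0, -0.77, 0, 87],
    [0, 0, -0.77, 0, 87],
  ],
)

```text
time_s: 16.58
tcp_pos: [0.4571, -0.0088, -0.0056]
ee_rot: [[-0.442, 0.897, -0.002], [0.897, 0.442, -0.001], [0.0, -0.002, -1.0]]
wrist_force: [-1.1, 0.1, -0.4]
gripper_width: 0.999
gripper_force: 0.0
```

Call:
servo_tool(
  targets=[
    [0, 0, 0, 0, 50],
    [0, 0, 0, 0, 50],
    [0, 0, 0, 0, 50],
    [0, 0, 0, 0, 50],
    [0, 0, 0, 0, 50],
  ],
)

```text
time_s: 17.0
tcp_pos: [0.4583, -0.0084, -0.0042]
ee_rot: [[-0.443, 0.897, 0.001], [0.897, 0.443, 0.0], [-0.0, 0.001, -1.0]]
wrist_force: [1.1, 0.3, 0.8]
gripper_width: 0.727
gripper_force: 30.0
```

Call:
servo_tool(
  targets=[
    [0, 0, 0, 0, 50],
    [0, 0, 0, 0, 50],
    [0, 0, 0, 0, 50],
    [0, 0, 0, 0, 50],
    [0, 0, 0, 0, 50],
  ],
)

```text
time_s: 17.42
tcp_pos: [0.4583, -0.0084, -0.0042]
ee_rot: [[-0.443, 0.897, 0.001], [0.897, 0.443, 0.0], [-0.0, 0.001, -1.0]]
wrist_force: [-0.4, 0.0, 3.3]
gripper_width: 0.733
gripper_force: 30.0
```

Call:
servo_tool(
  targets=[
    [0, 0, 0.2, 0, 50],
    [0, 0, 0.8, 0, 50],
    [0, 0, 1.5, 0, 50],
    [0, 0, 2.3, 0, 50],
    [0, 0, 3.05, 0, 50],
  ],
)

```text
time_s: 17.83
tcp_pos: [0.4573, -0.0087, 0.0881]
ee_rot: [[-0.443, 0.897, -0.001], [0.897, 0.443, -0.0], [0.0, -0.001, -1.0]]
wrist_force: [1.0, -0.1, 0.0]
gripper_width: 0.731
gripper_force: 30.0
```

Call:
servo_tool(
  targets=[
    [0.5, 0.6, 0, 0.1, 50],
    [1.3, 1.4, 0, 0.22, 50],
    [2.2, 2.4, 0, 0.34, 50],
    [3.1, 3.4, 0, 0.46, 50],
    [4.0, 4.4, 0, 0.55, 50],
  ],
)

```text
time_s: 18.25
tcp_pos: [0.5785, 0.1246, 0.0873]
ee_rot: [[-0.849, 0.529, -0.001], [0.529, 0.849, -0.0], [0.0, -0.0, -1.0]]
wrist_force: [1.1, 0.3, -1.2]
gripper_width: 0.73
gripper_force: 30.0
```

Call:
servo_tool(
  targets=[
    [0.6, 0.7, 0, 0.047, 50],
    [1.01, 1.13, 0, 0.047, 50],
    [1.01, 1.13, 0, 0.047, 50],
    [1.01, 1.13, -0.7, 0.047, 50],
    [1.01, 1.13, -1.4, 0.047, 50],
  ],
)

```text
time_s: 18.67
tcp_pos: [0.6085, 0.1576, 0.0456]
ee_rot: [[-0.87, 0.493, 0.002], [0.493, 0.87, 0.001], [-0.001, 0.002, -1.0]]
wrist_force: [0.6, 0.6, -1.0]
gripper_width: 0.734
gripper_force: 30.0
```

Call:
servo_tool(
  targets=[
    [0, 0, -0.3, 0, 50],
    [0, 0, -0.6, 0, 50],
    [0, 0, -0.9, 0, 50],
    [0, 0, -0.9, 0, 50],
    [0, 0, -0.9, 0, 50],
  ],
)

```text
time_s: 19.08
tcp_pos: [0.6085, 0.1569, 0.0216]
ee_rot: [[-0.871, 0.492, 0.001], [0.492, 0.871, -0.001], [-0.002, -0.0, -1.0]]
wrist_force: [-4.1, -0.8, 12.9]
gripper_width: 0.737
gripper_force: 30.0
```

It made contact too early (13 N), with the fingertips near W2's top height. I'll lift, back off and look.

Call:
servo_tool(
  targets=[
    [0, 0, 0.4, 0, 50],
    [0, 0, 1.2, 0, 50],
    [0, 0, 2.2, 0, 50],
    [-1.2, -0.5, 2.3, 0, 50],
    [-2.4, -1, 2.3, 0, 50],
  ],
)

```text
time_s: 19.5
tcp_pos: [0.5385, 0.1283, 0.0901]
ee_rot: [[-0.87, 0.493, 0.007], [0.493, 0.87, 0.003], [-0.004, 0.006, -1.0]]
wrist_force: [-0.9, -0.4, -1.3]
gripper_width: 0.739
gripper_force: 30.0
```

Call:
servo_tool(
  targets=[
    [-1.2, -0.5, 0, 0, 50],
    [-2.4, -1.0, 0, 0, 50],
    [-3.4, -1.5, 0, 0, 50],
    [-3.4, -1.5, 0, 0, 50],
    [-3.4, -1.5, 0, 0, 50],
  ],
)

```text
time_s: 19.92
tcp_pos: [0.4332, 0.0815, 0.0882]
ee_rot: [[-0.87, 0.493, 0.001], [0.493, 0.87, 0.001], [-0.001, 0.001, -1.0]]
wrist_force: [1.7, -0.1, 0.5]
gripper_width: 0.731
gripper_force: 30.0
```

```bash
python3 - <<'E'
from h import *
from station import r
c=r.capture("top");s=r.capture("side")
A=cv2.resize(c["pixels"][150:187,265:315,::-1],None,fx=8,fy=8,interpolation=3)
B=cv2.resize(s["pixels"][190:227,245:295,::-1],None,fx=8,fy=8,interpolation=3)
cv2.imwrite("pics/w2.png",np.hstack([A,B]))
E
```

```text
(no output)
```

View pics/w2.png

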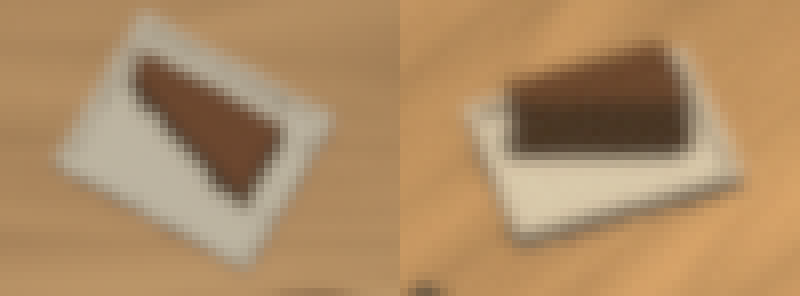

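W2 lies flat in the tray, straight side at the far wall and wide end at zoom (283,125)-(245,200). I'll cast its pose into the tray frame.

```bash
python3 - <<'E'
from h import *
from station import r
c=r.capture("top");s=r.capture("side")
T=lambda x,y:(265+(x-4)/8,150+(y-4)/8);S=lambda x,y:(245+(x-404)/8,190+(y-4)/8)
L=np.array([[-32,-17],[-32,17],[32,-5],[32,-17]])
cen=np.array([623.8,149]);a=np.radians(240.5);Rt=np.array([[np.cos(a),-np.sin(a)],[np.sin(a),np.cos(a)]])
for cam,f,pts in((c,T,[(284,124),(247,198),(135,85),(148,53)]),(s,S,[(665,45),(683,98),(512,103),(513,85)])):
    P=np.array([plane(cam,f(*p),.034)[:2]*1e3 for p in pts])
    A=L-L.mean(0);b=P-P.mean(0);th=np.arctan2((A[:,0]*b[:,1]-A[:,1]*b[:,0]).sum(),(A*b).sum())
    R=np.array([[np.cos(th),-np.sin(th)],[np.sin(th),np.cos(th)]]);o=P.mean(0)-R@L.mean(0)
    print("yaw",np.degrees(th),"origin",o,"in tray240",(o-cen)@Rt,"res",P-(L@R.T+o));print("corners in tray240",(P-cen)@Rt)
# tray corners from top zoom (rim .009)
P=np.array([plane(c,T(*p),.009)[:2]*1e3 for p in [(142,10),(335,118),(247,270),(52,158)]]);print("tray centre",P.mean(0))
P=np.array([plane(s,S(*p),.009)[:2]*1e3 for p in [(470,100),(690,48),(745,180),(517,240)]]);print("tray centre side",P.mean(0))
E
```

```text
yaw 62.908751725305336 origin [623.8819 146.4824] in tray240 [2.1509 1.311 ] res [[ 0.4969  1.3581]
 [ 0.4779  0.5068]
 [-1.7471 -1.1239]
 [ 0.7723 -0.741 ]]
corners in tray240 [[ 31.9814  19.4046]
 [ 34.1607 -14.1627]
 [-28.1925   3.9945]
 [-30.2707  17.9882]]
yaw 60.21302911954258 origin [625.7655 147.2211] in tray240 [0.5804 2.5866] res [[-1.3288  0.9458]
 [ 3.6283  0.5408]
 [ 0.8652 -0.1862]
 [-3.1647 -1.3004]]
corners in tray240 [[ 32.4963  17.8038]
 [ 30.2375 -11.6818]
 [-31.6581   8.5916]
 [-28.6439  17.6326]]
tray centre [624.8451 149.4305]
tray centre side [623.092 147.605]
```

W2 sits at tray y of about +2 instead of +8, because it was gripped off-centre, and it blocks W1. I'll set W1 back on the bench, then shift W2 toward its wall.

Call:
servo_tool(
  targets=[
    [0.2, -0.9, 0, 0, 50],
    [0.5, -2.0, 0, 0, 50],
    [0.9, -3.05, 0, 0, 50],
    [0.9, -3.05, -0.6, 0, 50],
    [0.9, -3.05, -1.5, 0, 50],
  ],
)

```text
time_s: 20.53
tcp_pos: [0.4654, -0.0098, 0.0433]
ee_rot: [[-0.869, 0.495, 0.007], [0.495, 0.869, 0.002], [-0.005, 0.005, -1.0]]
wrist_force: [0.3, 0.2, -1.6]
gripper_width: 0.731
gripper_force: 30.0
```

Call:
servo_tool(
  targets=[
    [0, 0, -0.6, 0, 50],
    [0, 0, -1.1, 0, 50],
    [0, 0, -1.4, 0, 50],
    [0, 0, -1.52, 0, 50],
    [0, 0, -1.52, 0, 50],
  ],
)

```text
time_s: 20.95
tcp_pos: [0.4615, -0.009, -0.0043]
ee_rot: [[-0.87, 0.493, -0.001], [0.493, 0.87, -0.001], [0.001, -0.001, -1.0]]
wrist_force: [-0.8, -0.6, -0.2]
gripper_width: 0.732
gripper_force: 29.9
```

Call:
servo_tool(
  targets=[
    [0, 0, 0, 0, 82],
    [0, 0, 0, 0, 82],
    [0, 0, 0, 0, 82],
    [0, 0, 0, 0, 82],
    [0, 0, 0, 0, 82],
  ],
)

```text
time_s: 21.37
tcp_pos: [0.4617, -0.0089, -0.003]
ee_rot: [[-0.87, 0.493, 0.001], [0.493, 0.87, 0.0], [-0.001, 0.001, -1.0]]
wrist_force: [-0.2, -0.4, 0.7]
gripper_width: 0.932
gripper_force: 0.0
```

Call:
servo_tool(
  targets=[
    [0, 0, 0.4, 0, 87],
    [0, 0, 1.2, 0, 87],
    [0, 0, 2.3, 0, 87],
    [0.5, 0.5, 3.0, 0, 87],
    [1.0, 1.2, 3.2, 0, 87],
  ],
)

```text
time_s: 21.78
tcp_pos: [0.4933, 0.027, 0.0968]
ee_rot: [[-0.87, 0.494, 0.007], [0.494, 0.87, 0.002], [-0.005, 0.005, -1.0]]
wrist_force: [1.5, 0.4, 0.1]
gripper_width: 0.999
gripper_force: 0.0
```

Call:
servo_tool(
  targets=[
    [0.9, 0.8, 0, 0, 87],
    [1.9, 1.6, 0, 0, 87],
    [2.9, 2.4, 0, 0, 87],
    [3.9, 3.2, 0, 0, 87],
    [4.7, 3.86, 0, 0, 87],
  ],
)

```text
time_s: 22.2
tcp_pos: [0.6342, 0.1444, 0.0927]
ee_rot: [[-0.871, 0.492, 0.001], [0.492, 0.871, 0.0], [-0.001, 0.001, -1.0]]
wrist_force: [0.4, 0.1, 0.1]
gripper_width: 1.001
gripper_force: 0.0
```

Call:
servo_tool(
  targets=[
    [0, 0, -0.6, 0, 87],
    [0, 0, -1.4, 0, 87],
    [0, 0, -1.8, 0, 87],
    [0, 0, -2.1, 0, 87],
    [0, 0, -2.3, 0, 87],
  ],
)

```text
time_s: 22.62
tcp_pos: [0.6317, 0.1422, 0.0225]
ee_rot: [[-0.87, 0.493, -0.001], [0.493, 0.87, -0.001], [0.001, -0.001, -1.0]]
wrist_force: [-0.1, -0.0, -0.0]
gripper_width: 1.003
gripper_force: 0.0
```

Call:
servo_tool(
  targets=[
    [0, 0, -0.2, 0, 87],
    [0, 0, -0.4, 0, 87],
    [0, 0, -0.6, 0, 87],
    [0, 0, -0.75, 0, 87],
    [0, 0, -0.75, 0, 87],
  ],
)

```text
time_s: 23.03
tcp_pos: [0.6318, 0.1425, 0.0002]
ee_rot: [[-0.87, 0.493, -0.001], [0.493, 0.87, -0.0], [0.001, -0.001, -1.0]]
wrist_force: [0.1, -1.0, -0.8]
gripper_width: 0.998
gripper_force: 0.0
```

Call:
servo_tool(
  targets=[
    [0, 0, 0, 0, 50],
    [0, 0, 0, 0, 50],
    [0, 0, 0, 0, 50],
    [0, 0, 0, 0, 50],
    [0, 0, 0, 0, 50],
  ],
)

```text
time_s: 23.45
tcp_pos: [0.6325, 0.1428, 0.0013]
ee_rot: [[-0.87, 0.493, 0.001], [0.493, 0.87, 0.0], [-0.0, 0.001, -1.0]]
wrist_force: [0.3, 0.4, 0.1]
gripper_width: 0.733
gripper_force: 30.0
```

Call:
servo_tool(
  targets=[
    [0, 0, 0.1, 0, 50],
    [0.1, -0.06, 0.1, 0, 50],
    [0.2, -0.12, 0.1, 0, 50],
    [0.2, -0.12, 0, 0, 50],
    [0.2, -0.12, 0, 0, 76],
  ],
)

```text
time_s: 23.87
tcp_pos: [0.6388, 0.139, 0.0009]
ee_rot: [[-0.87, 0.493, 0.001], [0.493, 0.87, 0.0], [-0.001, 0.0, -1.0]]
wrist_force: [0.0, -0.3, 0.5]
gripper_width: 0.76
gripper_force: 0.0
```

Call:
servo_tool(
  targets=[
    [0, 0, 0, 0, 76],
    [0, 0, 0, 0, 76],
    [0, 0, 0.4, 0, 76],
    [0, 0, 1.2, 0, 87],
    [0, 0, 2.3, 0, 87],
  ],
)

```text
time_s: 24.28
tcp_pos: [0.6363, 0.1383, 0.0685]
ee_rot: [[-0.87, 0.493, -0.006], [0.493, 0.87, -0.002], [0.004, -0.005, -1.0]]
wrist_force: [-0.4, -0.9, -0.3]
gripper_width: 0.949
gripper_force: 0.0
```

Call:
servo_tool(
  targets=[
    [-0.4, 0, 1.0, 0, 87],
    [-1.5, 0.1, 1.2, 0, 87],
    [-2.8, 0.2, 1.2, 0, 87],
    [-4.1, 0.3, 1.2, 0, 87],
    [-5.2, 0.5, 1.2, 0, 87],
  ],
)

```text
time_s: 24.7
tcp_pos: [0.4799, 0.1535, 0.1069]
ee_rot: [[-0.87, 0.493, 0.0], [0.493, 0.87, 0.001], [0.0, 0.001, -1.0]]
wrist_force: [0.4, 0.5, 0.1]
gripper_width: 0.998
gripper_force: 0.0
```

Call:
servo_tool(
  targets=[
    [-0.9, 0.05, 0, 0, 87],
    [-0.9, 0.05, 0, 0, 87],
    [-0.9, 0.05, 0, 0, 87],
    [-0.9, 0.05, 0, 0, 87],
    [-0.9, 0.05, 0, 0, 87],
  ],
)

```text
time_s: 25.12
tcp_pos: [0.4565, 0.156, 0.1064]
ee_rot: [[-0.87, 0.493, 0.001], [0.493, 0.87, 0.001], [-0.001, 0.001, -1.0]]
wrist_force: [1.2, 0.4, -0.3]
gripper_width: 1.0
gripper_force: 0.0
```

```bash
python3 - <<'E'
from h import *
from station import r
c=r.capture("top");s=r.capture("side");print(r.sense()["tcp_pos"])
f=lambda k,x,y:cv2.resize(k["pixels"][y:y+37,x:x+50,::-1],None,fx=8,fy=8,interpolation=3)
cv2.imwrite("pics/w3.png",np.vstack([np.hstack([f(c,265,150),f(c,315,197)]),np.hstack([f(s,245,190),f(s,320,180)])]))
E
```

```text
[0.4563 0.1557 0.1059]
```

View pics/w3.png

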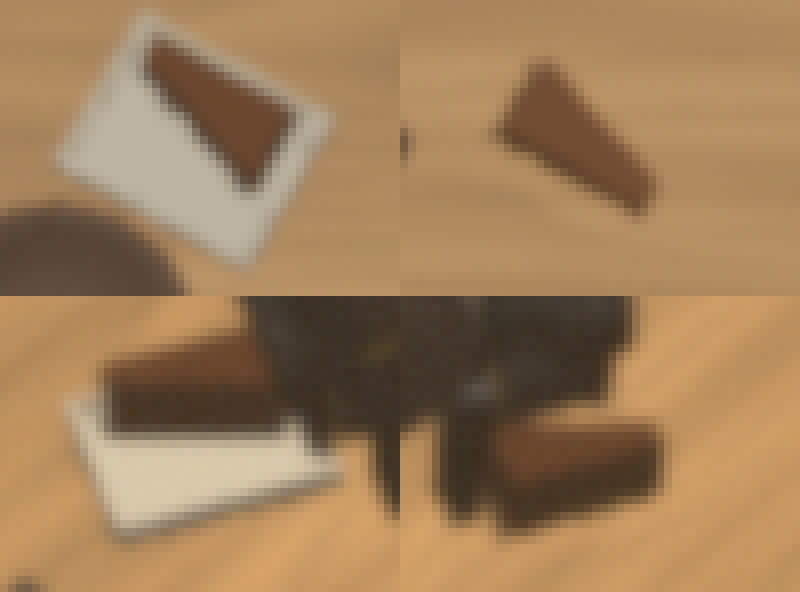

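W2 now lies close to the far wall. W1 is flat on the bench with its wide end at zoom (500,130)-(545,62). I'll compute both poses.

```bash
cat > fit.py <<'E'
from h import *
L=np.array([[-32,-17],[-32,17],[32,-5],[32,-17]])
cen=np.array([623.8,149]);a=np.radians(240.5);Rt=np.array([[np.cos(a),-np.sin(a)],[np.sin(a),np.cos(a)]])
def fit(cam,px,z):
    P=np.array([plane(cam,p,z)[:2]*1e3 for p in px]);A=L-L.mean(0);b=P-P.mean(0);th=np.arctan2((A[:,0]*b[:,1]-A[:,1]*b[:,0]).sum(),(A*b).sum())
    R=np.array([[np.cos(th),-np.sin(th)],[np.sin(th),np.cos(th)]]);o=P.mean(0)-R@L.mean(0);return np.degrees(th),o,R,(o-cen)@Rt
E
python3 - <<'E'
from fit import *
from station import r
c=r.capture("top")
T=lambda x,y:(265+(x-4)/8,150+(y-4)/8);U=lambda x,y:(315+(x-404)/8,197+(y-4)/8)
y,o,R,t=fit(c,[T(*p) for p in[(298,113),(252,187),(147,73),(158,40)]],.034);print("W2",y,o,"tray240",t)
y,o,R,t=fit(c,[U(*p) for p in[(500,130),(545,62),(657,180),(642,212)]],.03);print("W1",y,o,"grip local",(np.array([461.7,-9])-o)@R)
E
```

```text
W2 61.632212876718555 [628.7658 142.5157] tray240 [3.1984 7.515 ]
W1 -119.39602234046336 [469.1446 -11.1332] grip local [ 1.7956 -7.5332]
```

W1's grip was at local y -7.5, and W2 is now at tray y +7.5. I'll regrip W1 3 mm nearer its straight side and place it at tray y -9.5.

Call:
servo_tool(
  targets=[
    [0, -1.2, 0, 0, 87],
    [0, -2.5, 0, 0, 87],
    [0, -3.8, 0, 0, 87],
    [0.1, -4.9, 0, 0, 87],
    [0.1, -5.45, -0.5, 0, 87],
  ],
)

```text
time_s: 25.68
tcp_pos: [0.4606, -0.0103, 0.0928]
ee_rot: [[-0.869, 0.495, 0.005], [0.495, 0.869, 0.001], [-0.004, 0.003, -1.0]]
wrist_force: [0.7, 1.0, 0.1]
gripper_width: 1.0
gripper_force: 0.0
```

Call:
servo_tool(
  targets=[
    [0, 0, -0.7, 0, 87],
    [0, 0, -1.5, 0, 87],
    [0, 0, -2.0, 0, 87],
    [0, 0, -2.4, 0, 87],
    [0, 0, -2.4, 0, 87],
  ],
)

```text
time_s: 26.1
tcp_pos: [0.4568, -0.0088, 0.0165]
ee_rot: [[-0.869, 0.494, -0.006], [0.494, 0.869, -0.002], [0.004, -0.004, -1.0]]
wrist_force: [-0.5, -0.3, 0.1]
gripper_width: 0.995
gripper_force: 0.0
```

Call:
servo_tool(
  targets=[
    [0, 0, -0.2, 0, 87],
    [0, 0, -0.4, 0, 87],
    [0, 0, -0.6, 0, 87],
    [0, 0, -0.75, 0, 87],
    [0, 0, -0.75, 0, 87],
  ],
)

```text
time_s: 26.52
tcp_pos: [0.4579, -0.008, -0.0042]
ee_rot: [[-0.87, 0.493, -0.001], [0.493, 0.87, -0.0], [0.001, -0.001, -1.0]]
wrist_force: [0.5, 0.7, -0.5]
gripper_width: 0.997
gripper_force: 0.0
```

Call:
servo_tool(
  targets=[
    [0, 0, 0, 0, 50],
    [0, 0, 0, 0, 50],
    [0, 0, 0, 0, 50],
    [0, 0, 0, 0, 50],
    [0, 0, 0, 0, 50],
  ],
)

```text
time_s: 26.93
tcp_pos: [0.4585, -0.0078, -0.0033]
ee_rot: [[-0.87, 0.493, 0.001], [0.493, 0.87, 0.0], [-0.001, 0.001, -1.0]]
wrist_force: [1.2, 1.0, 0.4]
gripper_width: 0.729
gripper_force: 30.0
```

Call:
servo_tool(
  targets=[
    [0, 0, 0.2, 0, 50],
    [0, 0, 0.8, 0, 50],
    [0, 0, 1.6, 0, 50],
    [0, 0, 2.5, 0, 50],
    [0.3, 0.3, 3.0, 0, 50],
  ],
)

```text
time_s: 27.35
tcp_pos: [0.4666, 0.0004, 0.0892]
ee_rot: [[-0.87, 0.494, 0.001], [0.494, 0.87, 0.001], [-0.001, 0.001, -1.0]]
wrist_force: [0.5, 1.3, -1.6]
gripper_width: 0.733
gripper_force: 30.0
```

Call:
servo_tool(
  targets=[
    [0.7, 0.8, 0, 0, 50],
    [1.6, 1.8, 0, 0, 50],
    [2.5, 2.8, 0, 0, 50],
    [3.4, 3.8, 0, 0, 50],
    [4.2, 4.7, 0, 0, 50],
  ],
)

```text
time_s: 27.77
tcp_pos: [0.5946, 0.1438, 0.0871]
ee_rot: [[-0.87, 0.492, 0.001], [0.492, 0.87, 0.0], [-0.0, 0.001, -1.0]]
wrist_force: [1.0, -0.7, -0.2]
gripper_width: 0.727
gripper_force: 30.0
```

Call:
servo_tool(
  targets=[
    [0.4, 0.5, 0, 0, 50],
    [0.4, 0.5, 0, 0, 50],
    [0.4, 0.5, -0.5, 0, 50],
    [0.4, 0.5, -1.0, 0, 50],
    [0.4, 0.5, -1.5, 0, 50],
  ],
)

```text
time_s: 28.18
tcp_pos: [0.6046, 0.1567, 0.0413]
ee_rot: [[-0.87, 0.493, -0.0], [0.493, 0.87, 0.0], [0.0, -0.0, -1.0]]
wrist_force: [-0.1, 0.7, -1.3]
gripper_width: 0.733
gripper_force: 30.0
```

Call:
servo_tool(
  targets=[
    [0, 0, -0.3, 0, 50],
    [0, 0, -0.6, 0, 50],
    [0, 0, -0.8, 0, 50],
    [0, 0, -0.9, 0, 50],
    [0, 0, -0.9, 0, 50],
  ],
)

```text
time_s: 28.6
tcp_pos: [0.605, 0.1569, 0.0141]
ee_rot: [[-0.87, 0.493, -0.001], [0.493, 0.87, -0.0], [0.0, -0.001, -1.0]]
wrist_force: [-0.9, 0.1, -0.8]
gripper_width: 0.733
gripper_force: 30.0
```

No contact this time. Lowering to TCP z 0.0015 (base about 5 mm up).

Call:
servo_tool(
  targets=[
    [0, 0, -0.1, 0, 50],
    [0, 0, -0.2, 0, 50],
    [0, 0, -0.3, 0, 50],
    [0, 0, -0.41, 0, 50],
    [0, 0, -0.41, 0, 50],
  ],
)

```text
time_s: 29.02
tcp_pos: [0.6048, 0.1569, 0.0014]
ee_rot: [[-0.87, 0.493, -0.001], [0.493, 0.87, -0.0], [0.001, -0.001, -1.0]]
wrist_force: [0.3, -0.1, 0.3]
gripper_width: 0.733
gripper_force: 30.0
```

Call:
servo_tool(
  targets=[
    [0, 0, 0, 0, 76],
    [0, 0, 0, 0, 76],
    [0, 0, 0, 0, 76],
    [0, 0, 0, 0, 76],
    [0, 0, 0.1, 0, 76],
  ],
)

```text
time_s: 29.43
tcp_pos: [0.605, 0.157, 0.0049]
ee_rot: [[-0.87, 0.493, -0.001], [0.493, 0.87, -0.0], [0.001, -0.001, -1.0]]
wrist_force: [-0.5, -0.2, -0.2]
gripper_width: 0.87
gripper_force: 0.0
```

Call:
servo_tool(
  targets=[
    [0, 0, 0.4, 0, 76],
    [0, 0, 1.2, 0, 76],
    [0, 0, 2.2, 0, 76],
    [0, 0, 3.2, 0, 76],
    [-0.8, 0, 3.8, 0, 76],
  ],
)

```text
time_s: 29.85
tcp_pos: [0.5861, 0.1581, 0.1238]
ee_rot: [[-0.87, 0.493, 0.009], [0.493, 0.87, 0.002], [-0.007, 0.007, -1.0]]
wrist_force: [1.1, 1.0, 0.3]
gripper_width: 0.87
gripper_force: 0.0
```

Wedges placed. Next is the bottle at (0.4545, 0.1535).

Call:
servo_tool(
  targets=[
    [-1.2, 0, 0, 0, 76],
    [-2.4, -0.1, 0, 0, 76],
    [-3.5, -0.12, 0, 0, 76],
    [-4.2, -0.12, 0, 0, 76],
    [-4.2, -0.12, 0, 0, 76],
  ],
)

```text
time_s: 30.27
tcp_pos: [0.4515, 0.1525, 0.1205]
ee_rot: [[-0.871, 0.492, -0.001], [0.492, 0.871, 0.001], [0.001, 0.0, -1.0]]
wrist_force: [-0.7, -0.3, 0.9]
gripper_width: 0.87
gripper_force: 0.0
```

Call:
servo_tool(
  targets=[
    [0, 0, -0.5, 0, 76],
    [0, 0, -1.2, 0, 76],
    [0, 0, -1.9, 0, 76],
    [0, 0, -2.4, 0, 76],
    [0, 0, -2.6, 0, 76],
  ],
)

```text
time_s: 30.68
tcp_pos: [0.4551, 0.1531, 0.04]
ee_rot: [[-0.87, 0.493, -0.002], [0.493, 0.87, -0.001], [0.001, -0.002, -1.0]]
wrist_force: [0.7, -0.3, -0.3]
gripper_width: 0.873
gripper_force: 0.0
```

Call:
servo_tool(
  targets=[
    [0, 0, -0.3, 0, 76],
    [0, 0, -0.6, 0, 76],
    [0, 0, -0.9, 0, 76],
    [0, 0, -1.02, 0, 76],
    [0, 0, -1.02, 0, 76],
  ],
)

```text
time_s: 31.1
tcp_pos: [0.455, 0.1532, 0.0098]
ee_rot: [[-0.87, 0.493, -0.001], [0.493, 0.87, -0.001], [0.001, -0.001, -1.0]]
wrist_force: [0.7, -0.8, 0.2]
gripper_width: 0.872
gripper_force: 0.0
```

Call:
servo_tool(
  targets=[
    [0, 0, 0, 0, 15],
    [0, 0, 0, 0, 15],
    [0, 0, 0, 0, 15],
    [0, 0, 0, 0, 15],
    [0, 0, 0, 0, 15],
  ],
)

```text
time_s: 31.52
tcp_pos: [0.4555, 0.1537, 0.0109]
ee_rot: [[-0.87, 0.493, 0.001], [0.493, 0.87, 0.0], [-0.0, 0.001, -1.0]]
wrist_force: [0.9, 1.2, 0.6]
gripper_width: 0.584
gripper_force: 0.0
```

Call:
servo_tool(
  targets=[
    [0, 0, 0, 0, 15],
    [0, 0, 0, 0, 15],
    [0, 0, 0, 0, 15],
    [0, 0, 0, 0, 15],
    [0, 0, 0, 0, 15],
  ],
)

```text
time_s: 31.93
tcp_pos: [0.4553, 0.1535, 0.0106]
ee_rot: [[-0.87, 0.493, 0.0], [0.493, 0.87, 0.0], [-0.0, 0.0, -1.0]]
wrist_force: [-0.2, 0.5, -0.2]
gripper_width: 0.29
gripper_force: 30.0
```

Call:
servo_tool(
  targets=[
    [0, 0, 0.2, 0, 15],
    [0, 0, 0.8, 0, 15],
    [0, 0, 1.6, 0, 15],
    [0, 0, 2.5, 0, 15],
    [0, -0.2, 3.0, 0, 15],
  ],
)

```text
time_s: 32.35
tcp_pos: [0.4567, 0.1487, 0.1036]
ee_rot: [[-0.871, 0.491, 0.004], [0.491, 0.871, 0.002], [-0.002, 0.004, -1.0]]
wrist_force: [0.5, 0.2, -0.5]
gripper_width: 0.289
gripper_force: 30.0
```

Call:
servo_tool(
  targets=[
    [0.5, -0.7, 0, 0, 15],
    [1.1, -1.6, 0, 0, 15],
    [1.7, -2.6, 0, 0, 15],
    [2.4, -3.6, 0, 0, 15],
    [3.1, -4.6, 0, 0, 15],
  ],
)

```text
time_s: 32.77
tcp_pos: [0.5488, 0.0082, 0.1011]
ee_rot: [[-0.871, 0.492, 0.0], [0.492, 0.871, 0.0], [-0.0, 0.0, -1.0]]
wrist_force: [0.8, 0.7, -0.1]
gripper_width: 0.29
gripper_force: 30.0
```

Call:
servo_tool(
  targets=[
    [0.7, -1.0, 0, 0, 15],
    [1.4, -2.0, 0, 0, 15],
    [2.1, -3.0, 0, 0, 15],
    [2.8, -4.0, 0, 0, 15],
    [3.3, -4.8, 0, 0, 15],
  ],
)

```text
time_s: 33.18
tcp_pos: [0.6484, -0.1369, 0.1006]
ee_rot: [[-0.87, 0.494, 0.0], [0.494, 0.87, -0.0], [-0.0, -0.0, -1.0]]
wrist_force: [0.7, 0.3, -0.8]
gripper_width: 0.288
gripper_force: 30.0
```

Call:
servo_tool(
  targets=[
    [0.2, -0.45, 0, 0, 15],
    [0.2, -0.45, 0, 0, 15],
    [0.2, -0.45, 0, 0, 15],
    [0.2, -0.45, -0.5, 0, 15],
    [0.2, -0.45, -1.1, 0, 15],
  ],
)

```text
time_s: 33.6
tcp_pos: [0.6539, -0.1467, 0.0693]
ee_rot: [[-0.871, 0.491, 0.004], [0.491, 0.871, 0.0], [-0.003, 0.002, -1.0]]
wrist_force: [0.2, 0.5, -1.7]
gripper_width: 0.289
gripper_force: 30.0
```

Call:
servo_tool(
  targets=[
    [0, -0.03, -0.5, 0, 15],
    [0, -0.03, -1.0, 0, 15],
    [0, -0.03, -1.4, 0, 15],
    [0, -0.03, -1.7, 0, 15],
    [0, -0.03, -1.7, 0, 15],
  ],
)

```text
time_s: 34.02
tcp_pos: [0.6523, -0.1478, 0.0152]
ee_rot: [[-0.871, 0.492, -0.002], [0.492, 0.871, 0.0], [0.002, -0.001, -1.0]]
wrist_force: [-0.3, 0.3, -0.3]
gripper_width: 0.286
gripper_force: 30.0
```

Call:
servo_tool(
  targets=[
    [0, 0, -0.02, 0, 40],
    [0, 0, -0.02, 0, 40],
    [0, 0, -0.02, 0, 40],
    [0, 0, 0, 0, 40],
    [0, 0, 0.2, 0, 40],
  ],
)

```text
time_s: 34.43
tcp_pos: [0.6527, -0.1489, 0.0222]
ee_rot: [[-0.87, 0.493, -0.001], [0.493, 0.87, 0.0], [0.001, -0.0, -1.0]]
wrist_force: [0.3, -0.1, -1.4]
gripper_width: 0.454
gripper_force: 0.0
```

Call:
servo_tool(
  targets=[
    [0, 0, 0.5, 0, 40],
    [0, 0, 1.3, 0, 40],
    [0, 0, 2.4, 0, 40],
    [0, 0, 3.5, 0, 60],
    [-0.4, 0.8, 3.8, 0, 76],
  ],
)

```text
time_s: 34.85
tcp_pos: [0.6459, -0.1282, 0.1435]
ee_rot: [[-0.869, 0.495, 0.012], [0.495, 0.869, -0.003], [-0.012, 0.004, -1.0]]
wrist_force: [2.0, 0.7, 1.0]
gripper_width: 0.537
gripper_force: 0.0
```

Bottle released. Next is the mini: a long transit with a 1 rad turn to keep joint 6 in range.

Call:
servo_tool(
  targets=[
    [-0.5, 0.8, 0, 0.1, 76],
    [-1.2, 1.8, 0, 0.2, 76],
    [-1.9, 2.9, 0, 0.32, 76],
    [-2.6, 4.0, 0, 0.44, 76],
    [-3.3, 5.1, 0, 0.55, 76],
  ],
)

```text
time_s: 35.27
tcp_pos: [0.5413, 0.0291, 0.1375]
ee_rot: [[-0.999, -0.04, 0.001], [-0.04, 0.999, 0.0], [-0.001, 0.0, -1.0]]
wrist_force: [0.1, 1.1, -0.3]
gripper_width: 0.85
gripper_force: 0.0
```

Call:
servo_tool(
  targets=[
    [-0.7, 1.1, 0, 0.1, 76],
    [-1.4, 2.2, 0, 0.2, 76],
    [-2.1, 3.3, 0, 0.3, 76],
    [-2.8, 4.4, 0, 0.4, 76],
    [-3.5, 5.4, 0, 0.45, 76],
  ],
)

```text
time_s: 35.68
tcp_pos: [0.4364, 0.1918, 0.1377]
ee_rot: [[-0.883, -0.47, 0.002], [-0.47, 0.883, 0.001], [-0.002, 0.0, -1.0]]
wrist_force: [0.2, 0.9, -0.6]
gripper_width: 0.873
gripper_force: 0.0
```

Call:
servo_tool(
  targets=[
    [-0.7, 1.0, 0, 0, 76],
    [-1.4, 2.0, 0, 0, 76],
    [-2.0, 3.0, 0, 0, 76],
    [-2.5, 3.9, 0, 0, 76],
    [-2.7, 4.3, 0, 0, 76],
  ],
)

```text
time_s: 36.1
tcp_pos: [0.3551, 0.3221, 0.1378]
ee_rot: [[-0.883, -0.469, 0.002], [-0.469, 0.883, 0.003], [-0.003, 0.002, -1.0]]
wrist_force: [0.0, 0.2, 0.8]
gripper_width: 0.873
gripper_force: 0.0
```

```bash
python3 - <<'E'
from h import *
from station import r
st=r.sense();print(st["tcp_pos"],st["joints"])
c=r.capture("top");s=r.capture("side")
f=lambda k,x,y:cv2.resize(k["pixels"][y:y+74,x:x+100,::-1],None,fx=4,fy=4,interpolation=3)
g=lambda k,x,y:cv2.resize(k["pixels"][y:y+37,x:x+50,::-1],None,fx=8,fy=8,interpolation=3)
cv2.imwrite("pics/f1.png",np.vstack([np.hstack([g(c,265,150),f(c,370,140)]),np.hstack([g(s,245,190),g(s,275,260)])]))
E
```

```text
[0.3551 0.3221 0.1378] [  61.6808   11.7586  -25.4625    0.0104  -52.6079 -123.7195]
```

View pics/f1.png

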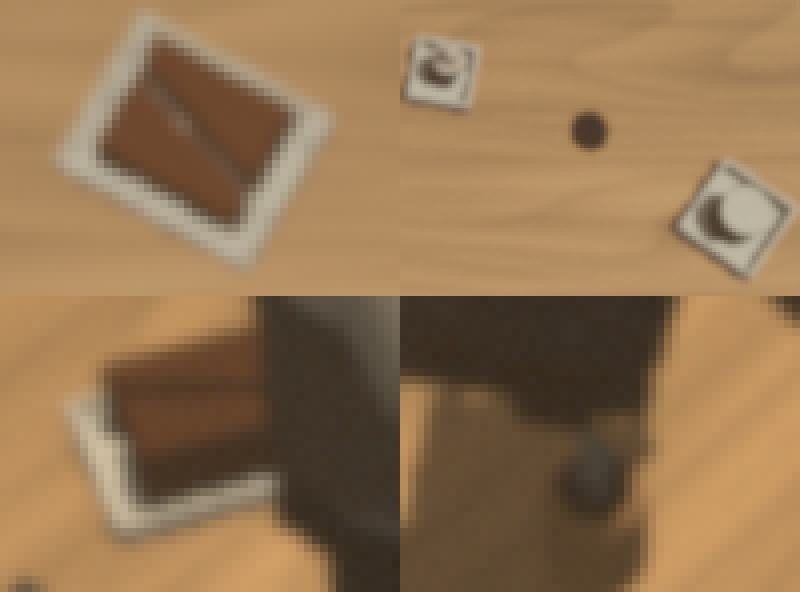

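The picture shows the wedges forming a squared rectangle in the tray (top left). The jar and bottle stand in their bins (top right), and the mini is upright under the gripper. Now descend on the mini.

Call:
servo_tool(
  targets=[
    [0, -0.1, -0.5, 0, 76],
    [0, -0.1, -1.2, 0, 76],
    [0, -0.1, -1.8, 0, 76],
    [0, -0.1, -2.3, 0, 76],
    [0, -0.1, -2.7, 0, 76],
  ],
)

```text
time_s: 36.62
tcp_pos: [0.3567, 0.3143, 0.0546]
ee_rot: [[-0.886, -0.464, -0.001], [-0.464, 0.886, -0.001], [0.001, -0.001, -1.0]]
wrist_force: [0.4, -0.1, 0.1]
gripper_width: 0.872
gripper_force: 0.0
```

Call:
servo_tool(
  targets=[
    [0, 0, -0.4, 0, 76],
    [0, 0, -0.8, 0, 76],
    [0, 0, -1.2, 0, 76],
    [0, 0, -1.5, 0, 76],
    [0, 0, -1.6, 0, 76],
  ],
)

```text
time_s: 37.03
tcp_pos: [0.3565, 0.3145, 0.0065]
ee_rot: [[-0.886, -0.464, -0.001], [-0.464, 0.886, -0.002], [0.002, -0.001, -1.0]]
wrist_force: [0.0, -0.1, -0.1]
gripper_width: 0.875
gripper_force: 0.0
```

Call:
servo_tool(
  targets=[
    [0, 0, 0, 0, 60],
    [0, 0, 0, 0, 50],
    [0, 0, 0, 0, 45],
    [0, 0, 0, 0, 40],
    [0, 0, 0, 0, 38],
  ],
)

```text
time_s: 37.45
tcp_pos: [0.3565, 0.3165, 0.0081]
ee_rot: [[-0.885, -0.466, 0.001], [-0.466, 0.885, 0.001], [-0.001, 0.001, -1.0]]
wrist_force: [0.3, -0.0, 1.2]
gripper_width: 0.583
gripper_force: 0.0
```

Call:
servo_tool(
  targets=[
    [0, 0, 0, 0, 36],
    [0, 0, 0, 0, 34],
    [0, 0, 0, 0, 30],
    [0, 0, 0, 0, 25],
    [0, 0, 0, 0, 25],
  ],
)

```text
time_s: 37.87
tcp_pos: [0.3563, 0.3163, 0.0077]
ee_rot: [[-0.885, -0.466, 0.0], [-0.466, 0.885, 0.0], [-0.0, 0.0, -1.0]]
wrist_force: [-1.0, 0.9, 1.3]
gripper_width: 0.381
gripper_force: 30.0
```

Call:
servo_tool(
  targets=[
    [0, 0, 0.1, 0, 25],
    [0, 0, 0.5, 0, 25],
    [0, 0, 1.0, 0, 25],
    [0, 0, 1.6, 0, 25],
    [0, 0, 2.1, 0, 25],
  ],
)

```text
time_s: 38.28
tcp_pos: [0.3563, 0.316, 0.0715]
ee_rot: [[-0.885, -0.466, -0.0], [-0.466, 0.885, -0.0], [0.0, -0.0, -1.0]]
wrist_force: [0.8, -0.1, 0.2]
gripper_width: 0.379
gripper_force: 30.0
```

Call:
servo_tool(
  targets=[
    [0.3, 0.16, 0, 0, 25],
    [0.9, 0.5, 0, 0, 25],
    [1.5, 0.82, 0, 0, 25],
    [2.1, 1.15, 0, 0, 25],
    [2.7, 1.5, 0, 0, 25],
  ],
)

```text
time_s: 38.7
tcp_pos: [0.4382, 0.3613, 0.0698]
ee_rot: [[-0.885, -0.466, -0.001], [-0.466, 0.885, -0.001], [0.001, -0.0, -1.0]]
wrist_force: [-1.2, -0.4, -0.1]
gripper_width: 0.382
gripper_force: 30.0
```

Call:
servo_tool(
  targets=[
    [0.6, 0.3, 0, 0, 25],
    [1.2, 0.65, 0, 0, 25],
    [1.8, 1.0, 0, 0, 25],
    [2.3, 1.25, 0, 0, 25],
    [2.5, 1.36, 0, 0, 25],
  ],
)

```text
time_s: 39.12
tcp_pos: [0.5143, 0.4025, 0.0691]
ee_rot: [[-0.885, -0.465, 0.0], [-0.465, 0.885, -0.0], [0.0, -0.0, -1.0]]
wrist_force: [0.5, -0.8, -1.0]
gripper_width: 0.38
gripper_force: 30.0
```

Call:
servo_tool(
  targets=[
    [0, 0, 0, 0, 25],
    [0, 0, -0.3, 0, 25],
    [0, 0, -0.7, 0, 25],
    [0, 0, -1.1, 0, 25],
    [0, 0, -1.5, 0, 25],
  ],
)

```text
time_s: 39.53
tcp_pos: [0.5111, 0.4011, 0.0239]
ee_rot: [[-0.885, -0.466, -0.001], [-0.466, 0.885, -0.001], [0.002, -0.0, -1.0]]
wrist_force: [0.1, -0.3, -0.5]
gripper_width: 0.384
gripper_force: 30.0
```

Call:
servo_tool(
  targets=[
    [0, 0, -0.15, 0, 25],
    [0, 0, -0.3, 0, 25],
    [0, 0, -0.4, 0, 25],
    [0, 0, -0.43, 0, 25],
    [0, 0, -0.43, 0, 25],
  ],
)

```text
time_s: 39.95
tcp_pos: [0.5124, 0.402, 0.0127]
ee_rot: [[-0.885, -0.466, 0.0], [-0.466, 0.885, 0.0], [-0.0, 0.0, -1.0]]
wrist_force: [0.0, -0.1, 0.0]
gripper_width: 0.38
gripper_force: 30.0
```

Call:
servo_tool(
  targets=[
    [0, 0, 0, 0, 28],
    [0, 0, 0, 0, 55],
    [0, 0, 0, 0, 55],
    [0, 0, 0, 0, 55],
    [0, 0, 0, 0, 55],
  ],
)

```text
time_s: 40.37
tcp_pos: [0.5124, 0.4021, 0.013]
ee_rot: [[-0.885, -0.466, 0.0], [-0.466, 0.885, 0.0], [-0.001, 0.0, -1.0]]
wrist_force: [-0.1, 0.3, -0.8]
gripper_width: 0.589
gripper_force: 0.0
```

Call:
servo_tool(
  targets=[
    [0, 0, 0.1, 0, 60],
    [0, 0, 0.5, 0, 60],
    [0, 0, 1.2, 0, 60],
    [0, 0, 2.0, 0, 60],
    [0, 0, 3.0, 0, 60],
  ],
)

```text
time_s: 40.78
tcp_pos: [0.5117, 0.4012, 0.1032]
ee_rot: [[-0.885, -0.466, -0.002], [-0.466, 0.885, -0.002], [0.002, -0.001, -1.0]]
wrist_force: [0.4, 0.2, -0.1]
gripper_width: 0.687
gripper_force: 0.0
```

Call:
servo_tool(
  targets=[
    [0, 0, 1.0, 0, 60],
    [-1.0, -0.6, 1.5, 0, 60],
    [-2.2, -1.2, 1.5, 0, 60],
    [-3.4, -1.8, 1.5, 0, 60],
    [-4.2, -2.4, 1.5, 0, 60],
  ],
)

```text
time_s: 41.2
tcp_pos: [0.3841, 0.3287, 0.1489]
ee_rot: [[-0.885, -0.466, 0.0], [-0.466, 0.885, 0.001], [-0.001, 0.001, -1.0]]
wrist_force: [-0.8, -0.0, -0.1]
gripper_width: 0.689
gripper_force: 0.0
```

```bash
python3 - <<'E'
from h import *
from station import r
print(r.sense()["time_s"])
c=r.capture("top");s=r.capture("side")
f=lambda k,x,y:cv2.resize(k["pixels"][y:y+74,x:x+100,::-1],None,fx=4,fy=4,interpolation=3)
cv2.imwrite("pics/f2.png",np.vstack([np.hstack([f(c,170,150),f(c,270,140)]),np.hstack([f(s,190,225),f(s,310,110)])]))
E
```

```text
41.2
```

View pics/f2.png

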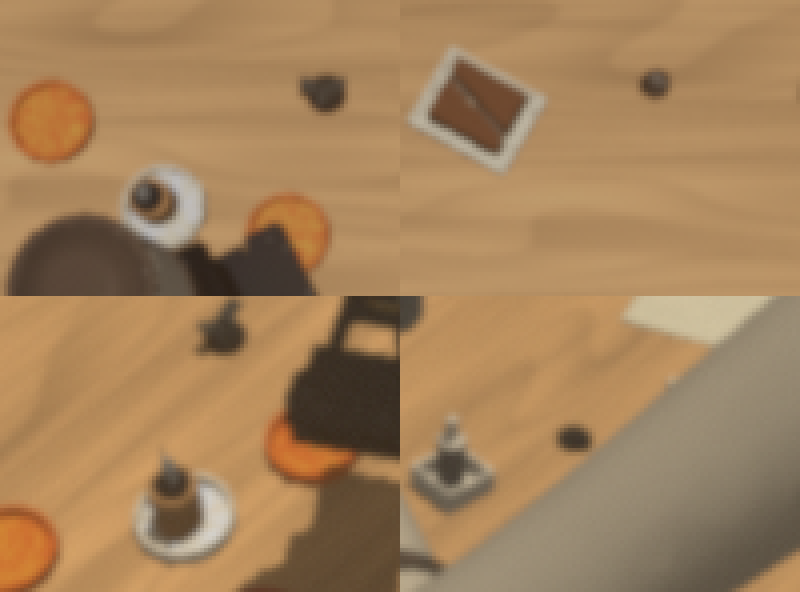

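The last picture shows the mini upright inside the white stand at zoom (175,500). The wedges are squared in the tray, the sentry stands at (655,83), and the bottle stands in its bin at (452,450). Handing in.

```bash
python3 -c "
from station import r
print(r.finish_job())"
```

```text
the job is handed in; nothing more can be done
None
```

I handed the job in at about 41 s. By the last pictures the jar, bottle and corked figure stand upright in their places, the wedges form a squared rectangle in the tray, and the sentry still stands where it was; the hand-in returned no verdict.

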